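# Cull the wiper adapters and load the rotary dispenser

## Robot

A 7-joint arm with a two-finger parallel gripper is mounted at the origin on the work surface. World frame = base frame: x ahead of the robot, y to its left, z up, the work surface at z = 0. Lengths are in m, angles in rad, forces in N, time in s.
With the tool pointing down it reaches from about 0.425 to 0.925 m from the base axis. Payload 6.8 kg.
Tool frame: the origin (TCP) lies midway between the tips of the shut fingers; the grasp point (between the pads) lies 19 mm behind it (bot.hold_point_z is the distance from the TCP to the grasp point, in m); z points along the fingers, y is the line along which they close (so a half turn about z gives the same grasp; the last joint's range is limited). The gripper opens to 85 mm and grips with 20 to 120 N. Pads are 22 mm wide; open, the fingers measure 114 mm over their backs; the gripper's body (76 mm by 85 mm) begins 54 mm behind the grasp point. The pads swing forward as they close: fully open they stand 13 mm farther back than shut.
Start: joints at [-0.108, 0.477, 0.022, 1.555, -0.011, 1.109, -0.083], TCP at [0.675, 0, 0.231] pointing down, gripper open.
Joint ranges: [-2.96, 2.96], [-0.34, 2.1], [-1.41, 1.46], [0.24, 2.44], [-1.37, 4.51], [0.17, 1.92], [-2.96, 2.96]. Speed limits (rad/s): [2.39, 2.39, 3.14, 3.14, 3.14, 3.14, 3.14].

## Interface

Orientations are given as a unit quaternion [w, x, y, z].
In Python, from station import bot gives the robot as it stands. The module is installed in compiled form; this text tells all that it offers.
- The arm moves only by the tool step_arm, never from a script. Its argument "increments" is a list that holds one entry, the list of rows, each a list of 7 numbers: the opening, from -1 (shut) to 1 (fully open), then the shift along the tool's x, y, z in mm, then the turn, a rotation vector about the tool's x, y, z in degrees. In form: [[[grip, x, y, z, ax, ay, az], ...]]. A call has 1 to 10 rows; each row is the pose to reach, as a shift and turn from the pose commanded when the call began, along the tool's axes at that moment; what a row does not reach only later rows make up. A row lasts 1/12 s, in which the tool goes at most 41.7 mm and 7.16 degrees, less where a joint would pass 70% of its speed; a pose out of reach is approached as far as the arm can. A call with a gripper value outside its range is refused whole. The fingers move at their own pace and stop on an object; "force" is the grip in N (left out, the last holds). Time passes only in rows, so rows that repeat a pose let the fingers close. It gives the time, the measured TCP pose, the force, the opening and the grip force at its end, in the units of the state.
- bot.get_obs(): the state, without advancing time (a new reading comes with each control period).
- bot.read_camera(name): name is "scene" or "side" or "wrist"; returns a dict with "image" (480x640x3 uint8, red, green, blue), "camera_matrix" (3x3 intrinsics, pixels), "dist" ([k1, k2, p1, p2, k3] as OpenCV has them; the pictures are not rectified), "R" (3x3) and "t" (3): a world point X has camera coordinates R X + t. Camera axes: x right, y down, z forward; pixel columns grow to the right and rows downward; lengths in m; the calibration is good to about 2 mm. A picture is of the moment at which its call begins. There is no depth.
- bot.hand_in(): hands the job in; it is judged then, once.
The state is a dict: "t": time; "q": joint angles; "joint_vel": joint speeds; "joint_torque": joint torques, N m; "eef_pos": TCP position; "tool_rot": TCP orientation; "contact_force": force on the tool from outside, world axes, zero at the start; "torque": the same for the moment, N m; "gripper_width": opening from 0.0 (shut) to 1.0 (fully open); "grasp_force": force on a finger pad.
Only numpy, scipy, OpenCV 4.12 (cv2) and the standard library are available. Lean on these libraries where they do the work, as an engineer would, in place of code of your own. Each camera call takes 0.05 s, during which the arm holds its last target. There are 200 camera calls.

## Task

Clear the wiper adapters off the cardboard: put each damaged one (tongue snapped off, or bent sideways) in the empty open clear bin, and lay each sound one down on the floor of a well of its own in the rotary dispenser, through the slot in its clear cover, clicking the turntable round by its knob to bring up an empty well each time. Finish with the turntable at rest on a click, every sound adapter round under the cover and an empty well squarely in the slot; leave the funnel, nut driver and ice scraper where they are.

Things in the scene. Friction and masses are not known exactly. Their poses are not given: they have to be found in the camera images.
- adapter_1: Sound black plastic wiper adapter: a block 60 mm long (its x), 34 mm wide (y) and 34 mm high (z), 60 g. Origin: centre of the block, 17 mm above what it lies on (z up at the start). A straight tongue 20 mm wide and 14 mm thick sticks 31 mm out of the middle of its +x end, so the whole is 91 mm long. May be absent (None).
- adapter_2: Sound black plastic wiper adapter: a block 60 mm long (its x), 34 mm wide (y) and 34 mm high (z), 60 g. Origin: centre of the block, 17 mm above what it lies on (z up at the start). A straight tongue 20 mm wide and 14 mm thick sticks 31 mm out of the middle of its +x end, so the whole is 91 mm long. May be absent (None).
- adapter_3: Sound black plastic wiper adapter: a block 60 mm long (its x), 34 mm wide (y) and 34 mm high (z), 60 g. Origin: centre of the block, 17 mm above what it lies on (z up at the start). A straight tongue 20 mm wide and 14 mm thick sticks 31 mm out of the middle of its +x end, so the whole is 91 mm long. May be absent (None).
- adapter_4: Sound black plastic wiper adapter: a block 60 mm long (its x), 34 mm wide (y) and 34 mm high (z), 60 g. Origin: centre of the block, 17 mm above what it lies on (z up at the start). A straight tongue 20 mm wide and 14 mm thick sticks 31 mm out of the middle of its +x end, so the whole is 91 mm long. May be absent (None).
- adapter_5: Damaged black plastic wiper adapter: a block 60 mm long (its x), 34 mm wide (y) and 34 mm high (z), 60 g. Origin: centre of the block, 17 mm above what it lies on (z up at the start). Its tongue has snapped off, leaving a stub 5 mm long at the +x end: the whole is only 65 mm long. May be absent (None).
- adapter_6: Damaged black plastic wiper adapter: a block 60 mm long (its x), 34 mm wide (y) and 34 mm high (z), 60 g. Origin: centre of the block, 17 mm above what it lies on (z up at the start). The tongue at its +x end is bent sideways by about 57 degrees towards +y and reaches to about x = 50 mm, y = 38 mm. May be absent (None).
- dispenser: Fixed rotary dispenser. Origin: centre of the underside of its base plate (340 x 340 x 12 mm); z is the turntable's axis. On corner posts a fixed clear cover, 340 x 340 mm, its top 84 mm and underside 78 mm above the ledge, has an open slot, y from -70 to 70 mm, from its -x edge to x = 50 mm. Under it turns a five-well turntable; the sides are too low to pass an adapter.
- turntable (a joint): Angle of the turntable about the dispenser's z (rad, counter-clockwise from above, no stops; may start at any click). A sprung detent holds it at every multiple of 72 degrees (1.2566 rad); between clicks it springs to the nearer one, and about 0.2 N m gets it over. It may be turned either way.
- knob (a point): Centre of the grip of the turntable's knob, on its axis, 112 mm above the ledge: a black bar 64 mm long (the point's x), 18 mm wide (y) and 34 mm high (93 to 127 mm above the ledge). It turns with the table.
- slot (a point): Point fixed to the dispenser where the middle of a well's floor stands when that well is squarely in the slot: 95 mm from the axis towards the dispenser's -x, 34 mm above the ledge. Its axes are the dispenser's: x along the well, pointing to the axis.
- bin: Empty open clear plastic bin fixed to the ledge, 180 mm (x) by 150 mm (y) by 60 mm high, walls 4 mm. Origin: centre of its underside.
- sheet: Cardboard sheet 300 x 250 x 4 mm, fixed, on which the adapters lie at the start. Origin: centre of its underside.
- funnel: Grey plastic funnel standing mouth down, 92 mm across, 120 mm high. Origin: centre of its underside. Bystander.
- nut_driver: Steel nut driver lying down, 190 mm long (x), 26 mm thick. Origin: underneath, 100 mm from the end of the handle. Bystander.
- scraper: Ice scraper lying flat, 205 mm long (x), blade 100 mm wide at +x, 18 mm high. Origin: underneath, 120 mm from the handle's end. Bystander.
- well_0 (a point): Middle of the floor of well 0, 95 mm from the turntable's axis, 34 mm above the ledge; turns with the table. Each well is a straight radial channel 62 mm wide and about 120 mm long between walls 12 mm high: one adapter lies in it lengthwise, tongue in or out.
- well_1 (a point): Middle of the floor of well 1, 95 mm from the turntable's axis, 34 mm above the ledge; turns with the table. Each well is a straight radial channel 62 mm wide and about 120 mm long between walls 12 mm high: one adapter lies in it lengthwise, tongue in or out.
- well_2 (a point): Middle of the floor of well 2, 95 mm from the turntable's axis, 34 mm above the ledge; turns with the table. Each well is a straight radial channel 62 mm wide and about 120 mm long between walls 12 mm high: one adapter lies in it lengthwise, tongue in or out.
- well_3 (a point): Middle of the floor of well 3, 95 mm from the turntable's axis, 34 mm above the ledge; turns with the table. Each well is a straight radial channel 62 mm wide and about 120 mm long between walls 12 mm high: one adapter lies in it lengthwise, tongue in or out.
- well_4 (a point): Middle of the floor of well 4, 95 mm from the turntable's axis, 34 mm above the ledge; turns with the table. Each well is a straight radial channel 62 mm wide and about 120 mm long between walls 12 mm high: one adapter lies in it lengthwise, tongue in or out.

How it is judged:
By the outcome, as a careful person would: the job done as asked, in the order asked, and still so for the second after the job is handed in, with the robot touching nothing.
Of adapter_1, adapter_2, adapter_3, adapter_4 only 3 to 4 are there at a start; the rules pass over those that are not, and their reading is None.
Of adapter_5, adapter_6 only 1 to 2 are there at a start; the rules pass over those that are not, and their reading is None.
At some moment in a run one of adapter_1, adapter_2, adapter_3, adapter_4, adapter_5, adapter_6 may be knocked a few centimetres aside while the robot is not near it.
Once in a run the grip may slacken for a moment while it holds something.
It also fails if it takes over 210 s, if anything falls off the work surface, if the arm or the gripper's body presses on something with over 40 N, if the wrist force passes 120 N, or if a joint passes its speed limit or range.

## Working session

There is one attempt and no reset: what is moved stays moved. The work goes in short steps, Python scripts to look and compute and a tool call to move; the robot and the scene stay as the last step left them, time stands still between calls to the robot, and variables do not carry over. Pictures are saved under pics/ and viewed, at most 14 in all, crops included, and the job is handed in when it is done.

Besides the shell and the picture viewer there is one more tool, called after "Call:" as a command line: name --argument value ..., lists and objects as JSON in quotes. step_arm: Moves the arm, as the interface text tells. Its arguments: {"type":"object","properties":{"increments":{"type":"array"},"force":{"type":"number"}},"required":["increments"]}

```bash
mkdir -p pics; cat > h.py <<'E'
import numpy as np, cv2
from station import bot
from scipy.spatial.transform import Rotation as Ro
def snap(n,f=None):
    c=bot.read_camera(n)
    if f: cv2.imwrite('pics/'+f,c['image'][:,:,::-1])
    return c
def ray(c,uv):
    p=cv2.undistortPoints(np.array(uv,float).reshape(-1,1,2),c['camera_matrix'],c['dist']).reshape(-1,2)
    d=np.c_[p,np.ones(len(p))]@c['R']; o=-c['R'].T@c['t']; return o,d
def plane(c,uv,z):
    o,d=ray(c,uv); return o+d*((z-o[2])/d[:,2])[:,None]
def proj(c,X):
    return cv2.projectPoints(np.array(X,float).reshape(-1,3),cv2.Rodrigues(c['R'])[0],c['t'],c['camera_matrix'],c['dist'])[0].reshape(-1,2)
def tri(c1,u1,c2,u2):
    o1,d1=ray(c1,u1);o2,d2=ray(c2,u2);out=[]
    for a,b in zip(d1,d2):
        s=np.linalg.lstsq(np.c_[a,-b],o2-o1,rcond=None)[0]
        p,q=o1+s[0]*a,o2+s[1]*b; out.append(np.r_[(p+q)/2,np.linalg.norm(p-q)])
    return np.array(out)
def R(): 
    q=bot.get_obs()['tool_rot']; return Ro.from_quat([q[1],q[2],q[3],q[0]])
E
python3 - <<'E'
from h import *
for n in ['scene','side','wrist']:
    c=snap(n,n+'0.png'); print(n,-c['R'].T@c['t'],c['R'][2])
o=bot.get_obs(); print(o['t'],o['eef_pos'],R().as_matrix().round(3),o['gripper_width'])
E
```

```text
scene [ 1.12628234 -0.42754716  0.76883174] [-0.59601382  0.40233078 -0.69490825]
side [ 0.12004472 -0.60693368  0.80429263] [ 0.42077375  0.57021527 -0.70555227]
wrist [0.67555135 0.07656449 0.37429476] [-0.00163377 -0.29728572 -0.95478717]
0.15 [ 6.74569753e-01 -1.57209074e-05  2.30572458e-01] [[-0.     1.    -0.001]
 [ 1.     0.    -0.   ]
 [-0.    -0.001 -1.   ]] 1.003089812653782
```

View pics/scene0.png

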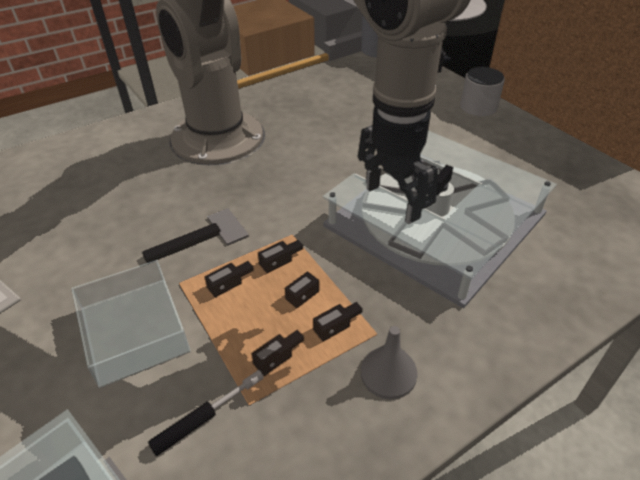

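View pics/side0.png

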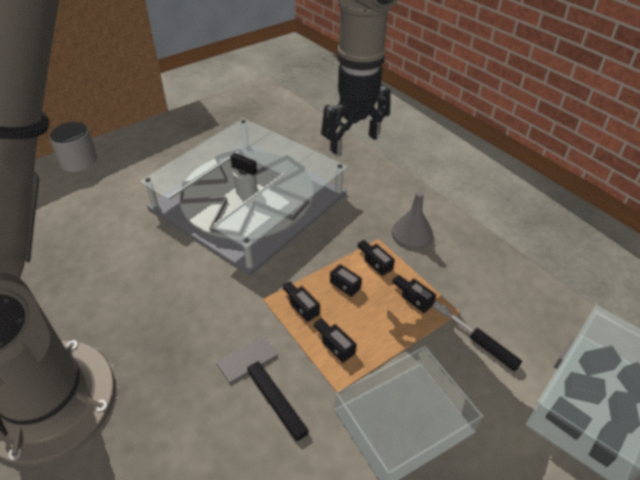

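View pics/wrist0.png

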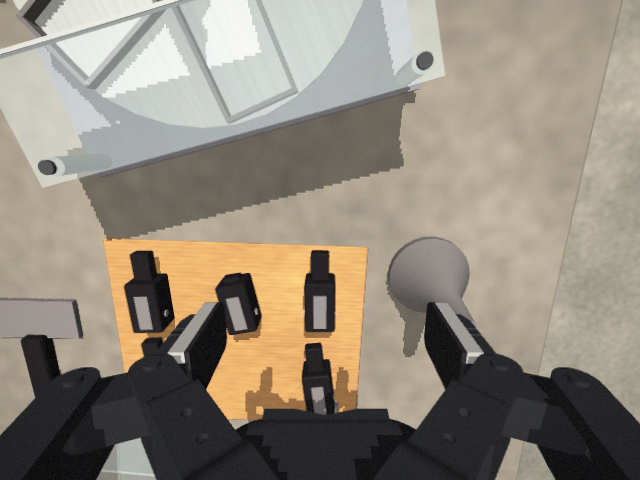

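The scene shows four sound adapters (straight tongues) and one snapped stub (scene (302,290), wrist (240,302)); none is bent. The dispenser's black post tops are at side (150,180), (243,122), (343,167) and (247,242). The slot side isn't clear yet, so I'll enlarge that area.

```bash
python3 - <<'E'
from h import *
a=cv2.imread('pics/side0.png')[105:285,130:370]; b=cv2.imread('pics/scene0.png')[120:310,310:570]
a=cv2.resize(a,(400,300),interpolation=cv2.INTER_CUBIC);b=cv2.resize(b,(400,300),interpolation=cv2.INTER_CUBIC)
cv2.imwrite('pics/crop0.png',np.hstack([a,b]).astype(np.uint8))
s=bot.read_camera('scene');d=bot.read_camera('side')
print(tri(d,[(150,180),(247,242),(343,167)],s,[(0,0)]*3)[:0])
print(plane(d,[(150,180),(243,122),(343,167),(247,242)],.084).round(3))
print(plane(s,[(332,195),(549,185),(469,268)],.084).round(3))
# sheet by colour
for c in (s,d):
    hsv=cv2.cvtColor(c['image'],cv2.COLOR_RGB2HSV); m=cv2.inRange(hsv,(8,110,110),(22,255,255))
    n,l,st,ce=cv2.connectedComponentsWithStats(m); 
    for i in range(1,n):
        if st[i,4]>2000:
            r=cv2.minAreaRect(np.argwhere(l==i)[:,::-1].astype(np.float32)); print(st[i],)
    # dark blobs
    m=((c['image'].max(2)<60)).astype(np.uint8)
    n,l,st,ce=cv2.connectedComponentsWithStats(m)
    for i in range(1,n):
        if 80<st[i,4]<3000: print('dark',st[i],ce[i].round(1),plane(c,[ce[i]],.021).round(3))
E
```

```text
[]
[[0.371 0.351 0.084]
 [0.667 0.432 0.084]
 [0.753 0.124 0.084]
 [0.444 0.046 0.084]]
[[0.445 0.051 0.084]
 [0.672 0.433 0.084]
 [0.745 0.132 0.084]]
[  180   235   196   154 11623]
dark [ 90   0  43 112 989] [110.4  51.8] [[-0.592 -0.075  0.021]]
dark [ 119    0   38  105 1180] [137.9  49.3] [[-0.562  0.002  0.021]]
dark [ 184    0   44   66 1649] [206.8  26.1] [[-0.603  0.26   0.021]]
dark [ 364    0   45   31 1048] [387.1  12.5] [[-0.341  0.837  0.021]]
dark [403   0  55  38 647] [433.   15.2] [[-0.227  0.953  0.021]]
dark [158   9  27  49 752] [170.7  33.1] [[-0.618  0.136  0.021]]
dark [321   8  42  33 827] [341.4  23.2] [[-0.36   0.651  0.021]]
dark [326  37  36  24 463] [345.4  48.1] [[-0.196  0.549  0.021]]
dark [192  73  12  15  92] [197.5  79.3] [[-0.275  0.074  0.021]]
dark [186 118  56  18 273] [213.5 129.9] [[-0.005 -0.006  0.021]]
dark [143 224  77  38 971] [180.9 242.7] [[ 0.333 -0.241  0.021]]
dark [259 240  44  33 624] [279.2 255.8] [[ 0.476 -0.097  0.021]]
dark [206 262  47  35 684] [228.3 278.5] [[ 0.473 -0.206  0.021]]
dark [285 273  34  34 525] [302. 291.] [[ 0
[... 482 characters left out ...]
282.8] [[ 0.569 -0.111  0.021]]
dark [  0 273  27  15 150] [ 11.5 278.1] [[0.021 0.308 0.021]]
dark [393 276  42  37 610] [414.4 294.4] [[ 0.66  -0.217  0.021]]
dark [283 283  36  38 510] [301.1 302.5] [[ 0.47  -0.1    0.021]]
dark [   0  294   26   55 1034] [ 10.2 318.7] [[-0.008  0.2    0.021]]
dark [   0  314   86  122 1833] [ 56.6 378.1] [[0.027 0.017 0.021]]
dark [314 320  42  42 616] [334.4 341.1] [[ 0.467 -0.208  0.021]]
dark [470 329  51  42 724] [495.2 349.5] [[ 0.687 -0.398  0.021]]
dark [ 248  363   60   78 1333] [277.6 401.7] [[ 0.317 -0.246  0.021]]
dark [548 415  31  23  97] [564.2 426.9] [[ 0.661 -0.566  0.021]]
dark [591 445  23  20 201] [601.2 455. ] [[ 0.668 -0.632  0.021]]
```

View pics/crop0.png

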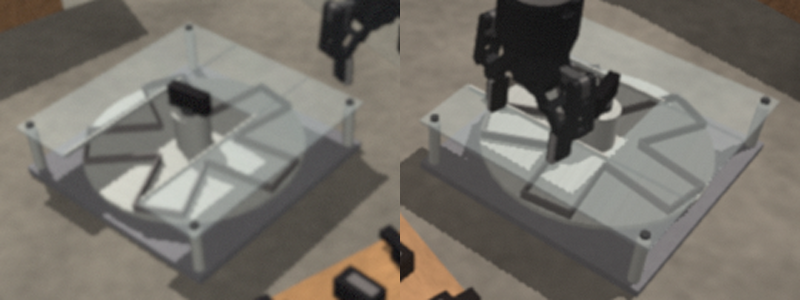

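The crop shows the slot opening on the dispenser edge that faces the robot (between side posts (150,180) and (247,242)), so the dispenser is yawed about 13°. The knob bar is at side (243,164). Next I'll bring the wrist camera over the adapters.

Call:
step_arm --increments '[[[1,-90,-105,-60,0,0,0],[1,-90,-105,-60,0,0,0],[1,-90,-105,-60,0,0,0],[1,-90,-105,-60,0,0,0],[1,-90,-105,-60,0,0,0],[1,-90,-105,-60,0,0,0]]]'

```text
t: 0.75
eef_pos: [0.5697, -0.0913, 0.2924]
tool_rot: [0.001, 0.708, 0.706, 0.001]
contact_force: [0.0, -0.1, -0.8]
gripper_width: 1.002
grasp_force: 0.0
```

```bash
python3 - <<'E'
from h import *
c=snap('wrist','w1.png'); np.savez('w1.npz',**c)
E
```

```text
(no output)
```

View pics/w1.png

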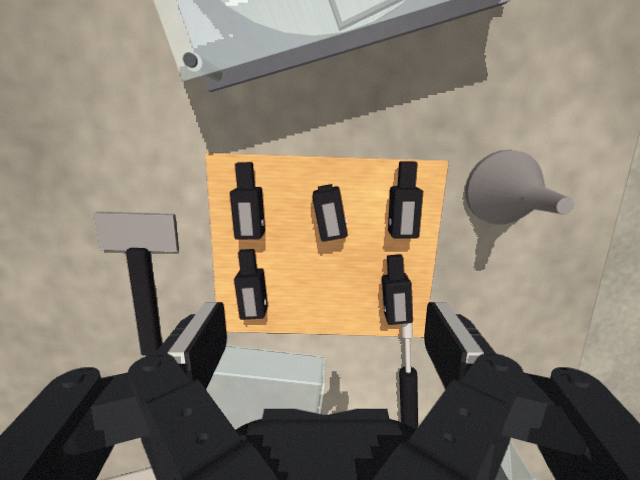

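Call:
step_arm --increments '[[[1,250,20,0,0,0,0],[1,250,20,0,0,0,0],[1,250,20,0,0,0,0],[1,250,20,0,0,0,0],[1,250,20,0,0,0,0],[1,250,20,0,0,0,0],[1,250,20,0,0,0,0],[1,250,20,0,0,0,0],[1,250,20,0,0,0,0]]]'

```text
t: 1.55
eef_pos: [0.5899, 0.1612, 0.2901]
tool_rot: [-0.0, 0.706, 0.708, -0.001]
contact_force: [-1.0, -0.6, 0.3]
gripper_width: 0.999
grasp_force: 0.0
```

```bash
python3 - <<'E'
from h import *
c=snap('wrist','w2.png'); np.savez('w2.npz',**c); print(bot.get_obs()['eef_pos'])
E
```

```text
[0.59008969 0.15965462 0.29037014]
```

View pics/w2.png

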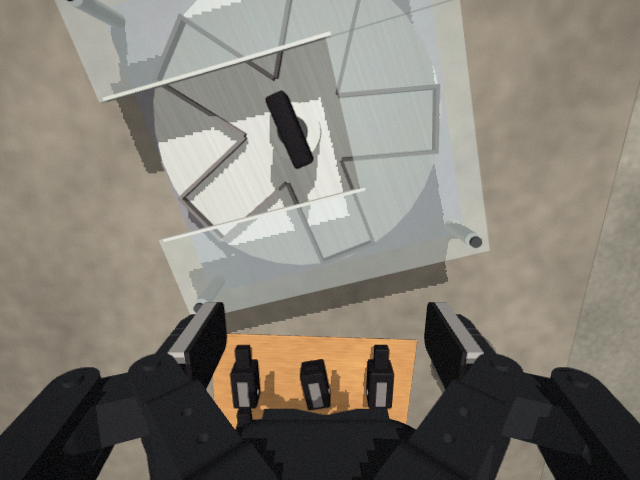

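The adapters are in clear wrist view: sound at w1 (247,205), (405,205), (250,288) and (398,295), snapped at (330,215). In w2 the slot edges run (103,99)-(330,35) and (162,240)-(365,190), with the knob bar at (275,95)-(303,165). I need the well layout in dispenser coordinates.

```bash
python3 - <<'E'
from h import *
c=dict(np.load('w2.npz'))
# posts: triangulate with side/scene
s=bot.read_camera('scene');d=bot.read_camera('side')
e=plane(c,[(103,99),(330,35),(162,240),(365,190)],.084); print('slot edges',e.round(4))
dr=[e[1]-e[0],e[3]-e[2]]; print('yaw',[np.degrees(np.arctan2(v[1],v[0])) for v in dr], 'lens',[np.linalg.norm(v) for v in dr])
yaw=np.mean([np.arctan2(v[1],v[0]) for v in dr]); ux=np.r_[np.cos(yaw),np.sin(yaw)]; uy=np.r_[-ux[1],ux[0]]
end=(e[1]+e[3])[:2]/2; st=(e[0]+e[2])[:2]/2; print('axis from end',end-.05*ux,'from start',st+.17*ux, 'width',(e[0]-e[2])[:2]@uy)
k=plane(c,[(275,95),(303,165)],.127); print('knob',k.round(4),k.mean(0),np.degrees(np.arctan2(*(k[1]-k[0])[1::-1])))
A=(end-.05*ux+st+.17*ux)/2
for n,p in dict(apex=(245,135),armU=(165,85),armL=(185,197),r1=(343,92),r2=(437,88),r3=(435,152),r4=(345,158),b1=(290,185),b2=(323,260),b3=(372,240)).items():
    X=plane(c,[p],.046)[0,:2]-A; x,y=X@ux,X@uy; print(n,round(x,3),round(y,3),round(np.hypot(x,y),3),round(np.degrees(np.arctan2(y,x)),1))
im=c['image'][10:280,90:470,::-1]; cv2.imwrite('pics/crop2.png',cv2.resize(im,(800,568),interpolation=cv2.INTER_CUBIC))
E
```

```text
slot edges [[0.3807 0.2689 0.084 ]
 [0.5945 0.323  0.084 ]
 [0.4158 0.1299 0.084 ]
 [0.6312 0.1838 0.084 ]]
yaw [np.float64(14.191530145547983), np.float64(14.066595649848876)] lens [np.float64(0.22054594182929757), np.float64(0.22207050652518892)]
axis from end [0.56438062 0.24120277] from start [0.56311189 0.24088426] width 0.14342108553805313
knob [[0.5487 0.269  0.127 ]
 [0.5708 0.2124 0.127 ]] [0.55977789 0.2407223  0.127     ] -68.66398966834089
apex -0.059 0.011 0.061 169.4
armU -0.124 0.078 0.147 147.9
armL -0.147 -0.037 0.151 -166.0
r1 0.053 0.027 0.06 26.9
r2 0.149 0.007 0.149 2.6
r3 0.137 -0.057 0.149 -22.4
r4 0.04 -0.039 0.056 -43.9
b1 -0.027 -0.053 0.059 -117.2
b2 -0.013 -0.149 0.15 -94.9
b3 0.05 -0.139 0.148 -70.2
```

View pics/crop2.png

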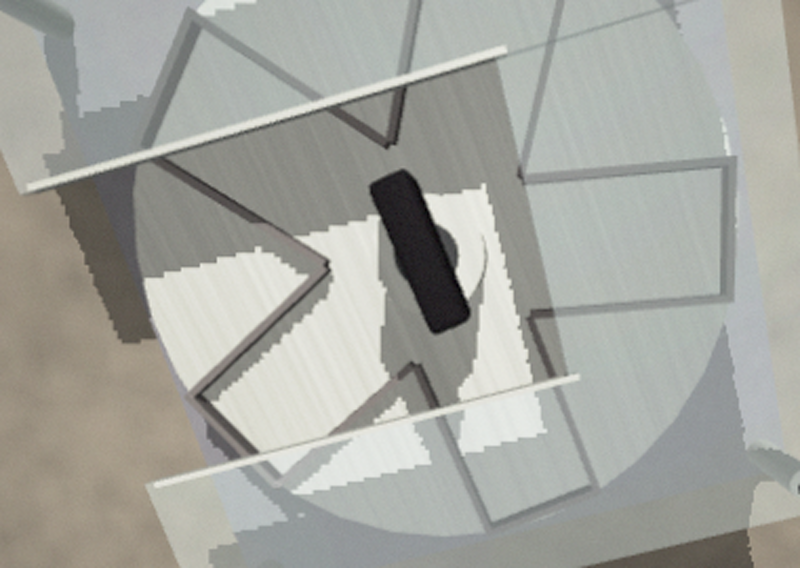

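The crop shows a wedge (apex at crop (328,265)) in the slot instead of a well. The wells sit about 26° off, so the table may not be at rest on a click. I'll compare the knob and wells over time.

```bash
python3 - <<'E'
from h import *
A=np.r_[.5637,.2410]; yaw=np.radians(14.13); ux=np.r_[np.cos(yaw),np.sin(yaw)]; uy=np.r_[-ux[1],ux[0]]
i0=cv2.imread('pics/side0.png')
d=bot.read_camera('side'); s=bot.read_camera('scene')
def knob(c,im,box):
    x0,y0,x1,y1=box; m=np.zeros(im.shape[:2],np.uint8); m[y0:y1,x0:x1]=(im[y0:y1,x0:x1].max(2)<60)
    P=np.argwhere(m)[:,::-1].astype(np.float32); return cv2.minAreaRect(P)
print(knob(d,i0[:,:,::-1],(215,140,275,190)),knob(d,d['image'],(215,140,275,190)))
i1=bot.read_camera('wrist'); im=i1['image']
r=knob(i1,im,(240,60,340,190)); b=cv2.boxPoints(r); print(r)
b=plane(i1,b,.127); print(b.round(4), b.mean(0))
df=cv2.absdiff(i0[:,:,::-1],d['image'])[110:250,140:350].max(2); print('side diff',(df>40).sum())
print(bot.get_obs()['t'])
E
```

```text
((243.68966674804688, 165.27586364746094), (29.711254119873047, 15.598407745361328), 21.80141258239746) ((243.70416259765625, 165.2100830078125), (29.769235610961914, 15.692309379577637), 22.61986541748047)
((269.0687561035156, 127.17643737792969), (118.54989624023438, 61.500244140625), 70.2673110961914)
[[0.5052 0.2769 0.127 ]
 [0.5534 0.2921 0.127 ]
 [0.5849 0.2033 0.127 ]
 [0.5323 0.1849 0.127 ]] [0.54393348 0.23930354 0.127     ]
side diff 847
1.85
```

```bash
cat >> h.py <<'E'
def adapters(c,zt=.038,box=None):
    """labels (grey, on the block top) + dark body axis; returns list (label px, label xy, yaw toward tongue, dark length)"""
    im=c['image']; hsv=cv2.cvtColor(im,cv2.COLOR_RGB2HSV); org=cv2.inRange(hsv,(5,90,70),(25,255,255))
    P=np.argwhere(cv2.morphologyEx(org,cv2.MORPH_OPEN,np.ones((5,5))))[:,::-1]; hull=cv2.convexHull(P.astype(np.int32))
    reg=np.zeros(org.shape,np.uint8); cv2.fillConvexPoly(reg,hull,255)
    dark=((im.max(2)<62)&(reg>0)).astype(np.uint8); out=[]
    cl=cv2.morphologyEx(dark,cv2.MORPH_CLOSE,np.ones((3,3)))
    for k in cv2.findContours(cl,cv2.RETR_EXTERNAL,cv2.CHAIN_APPROX_NONE)[0]:
        if not 150<cv2.contourArea(k)<6000: continue
        f=np.zeros_like(dark); cv2.drawContours(f,[k],-1,1,-1)
        lab=((f>0)&(im.min(2)>75)&(hsv[:,:,1]<90)).astype(np.uint8)
        n,l,st,ce=cv2.connectedComponentsWithStats(lab)
        if n<2: continue
        i=1+np.argmax(st[1:,4])
        if st[i,4]<15: continue
        lp=np.argwhere(l==i)[:,::-1]; X=plane(c,lp,zt)[:,:2]; ctr=X.mean(0)
        w,v=np.linalg.eigh(np.cov(X.T)); ax=v[:,1]
        B=plane(c,np.argwhere(f)[:,::-1],zt)[:,:2]-ctr; q=B@ax
        if abs(q.min())>q.max(): ax=-ax; q=-q
        out.append(dict(px=ce[i],xy=ctr,yaw=np.degrees(np.arctan2(ax[1],ax[0])),fwd=q.max(),back=q.min(),n=st[i,4]))
    return sorted(out,key=lambda a:(round(a['xy'][0]/.05),a['xy'][1]))
E
python3 - <<'E'
from h import *
w=dict(np.load('w1.npz')); s=bot.read_camera('scene'); d=bot.read_camera('side')
res={}
for n,c in dict(w=w,s=s,d=d).items():
    res[n]=adapters(c); print(n)
    for a in res[n]: print(a['px'].round(1),a['xy'].round(4),round(a['yaw'],1),a['fwd'].round(3),a['back'].round(3),a['n'])
for a in res['w']:
    for n,c in dict(s=s,d=d).items():
        if res[n]:
            b=min(res[n],key=lambda b:np.linalg.norm(b['xy']-a['xy'])); print(n,tri(w,[a['px']],c,[b['px']]).round(4))
w2=dict(np.load('w2.npz'))
print('knob',tri(w2,[(289.5,129)],d,[(243.7,163)]).round(4))
# post tops in w1/w2 & scene/side
print('posts', tri(w2,[(476,242)],d,[(343,167)]).round(4), tri(w2,[(476,242)],s,[(469,268)]).round(4))
# well floor corner: apex wall tops etc + bin rim (scene/side eyeballed)
print('bin rim', tri(s,[(74,290),(155,263),(187,350),(100,382)],d,[(337,407),(425,348),(481,415),(386,478)]).round(4))
cv2.imwrite('pics/bin.png',np.hstack([cv2.resize(s['image'][240:400,50:250,::-1],(400,320)),cv2.resize(d['image'][320:480,310:510,::-1],(400,320))]))
E
```

```text
w
[248.9 301.8] [ 0.4721 -0.2202] 92.7 0.072 -0.024 342
[245.1 218.4] [ 0.4753 -0.1097] 90.7 0.065 -0.025 431
[330.5 219.3] [ 0.5774 -0.1113] 100.6 0.041 -0.024 425
[399.5 306.8] [ 0.6671 -0.2285] 95.6 0.073 -0.024 327
[407.1 217.4] [ 0.6691 -0.1093] 89.8 0.065 -0.024 425
s
[219.9 274.1] [ 0.4692 -0.2192] 92.2 0.058 -0.034 124
[272.1 251. ] [ 0.4722 -0.1095] 88.7 0.058 -0.037 104
[301.7 282.6] [ 0.573 -0.106] -83.1 0.045 -0.026 94
[268.7 349.6] [ 0.6639 -0.2276] 96.0 0.059 -0.034 187
[329.3 316.9] [ 0.6656 -0.1089] 89.7 0.056 -0.038 152
d
[340.4 338.5] [ 0.4711 -0.2187] 93.7 0.056 -0.039 166
[305.3 299.2] [ 0.4737 -0.1092] 88.7 0.056 -0.044 136
[264.2  17.3] [1.161  1.1042] -36.0 0.151 -0.101 163
s [[ 0.472  -0.2196  0.0402  0.0015]]
d [[ 0.4716 -0.2194  0.0385  0.0016]]
s [[ 0.475  -0.1099  0.04    0.002 ]]
d [[ 0.4745 -0.1093  0.0373  0.0015]]
s [[ 0.5775 -0.1092  0.0445  0.0009]]
d [[ 0.5367 -0.0993 -0.0034  0.093 ]]
s [[ 0.6661 -0.2278  0.0404  0.0016]]
d [[ 0.5812 -0.2083  0.0128  0.1833]]
s [[ 0.6679 -0.1094  0.0407  0.002 ]]
d [[ 0.5863 -0.0907  0.0038  0.1822]]
knob [[5.584e-01 2.426e-01 1.113e-01 2.000e-04]]
posts [[0.7543 0.1267 0.081  0.0019]] [[0.7488 0.129  0.0891 0.0021]]
bin rim [[ 0.3773 -0.3958  0.0881  0.1144]
 [ 0.5066 -0.3471  0.1587  0.0403]
 [ 0.5782 -0.3984  0.0097  0.1295]
 [ 0.4307 -0.4485 -0.126   0.0635]]
```

View pics/bin.png

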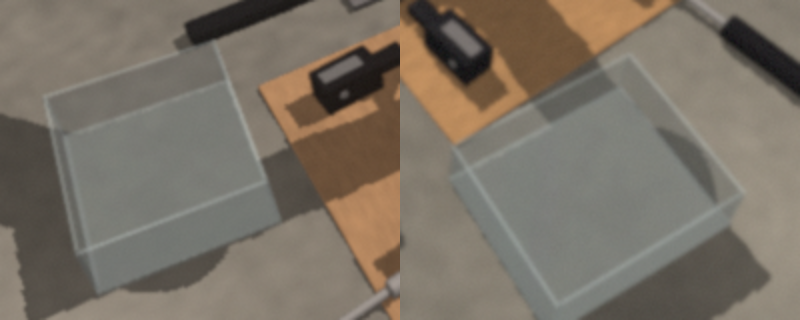

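Label tops triangulate to about z 0.039 and the knob to z 0.111, both as stated. The label sits about 6 mm behind the block centre. The turntable rests about 25° off a well, so I'll grip the knob and turn it clockwise first. The bin rim corners are readable in both views: scene (72,287), (157,262), (182,331), (90,366); side (389,472), (337,394), (426,348), (481,417).

Call:
step_arm --increments '[[[1,81,-30,60,0,0,-21],[1,81,-30,60,0,0,-21],[1,81,-30,60,0,0,-21],[1,81,-30,60,0,0,-21],[1,81,-30,100,0,0,-21],[1,81,-30,140,0,0,-21],[1,81,-30,170,0,0,-21],[1,81,-30,192,0,0,-21],[1,81,-30,192,0,0,-21]]]'

```text
t: 2.7
eef_pos: [0.5575, 0.2385, 0.0949]
tool_rot: [-0.002, 0.567, 0.824, -0.004]
contact_force: [-1.2, -0.5, -0.4]
gripper_width: 1.001
grasp_force: 0.0
```

```bash
python3 - <<'E'
from h import *
s=bot.read_camera('scene'); d=bot.read_camera('side')
S=[(72.5,287.5),(157.5,262.5),(182.5,331.5),(90,366)];D=[(389,472),(337.5,394),(426,348),(481,417)]
print('bin rim', tri(s,S,d,D).round(4), tri(s,S,d,D).mean(0))
o=bot.get_obs();print(o['eef_pos'],o['q'].round(2),o['contact_force'])
E
```

```text
bin rim [[ 0.3725 -0.4506  0.0609  0.0016]
 [ 0.3931 -0.3065  0.0547  0.0018]
 [ 0.5669 -0.3316  0.0583  0.0015]
 [ 0.5453 -0.4736  0.0572  0.0025]] [ 0.46945559 -0.39056793  0.05776201  0.00184468]
[0.56045642 0.24037675 0.09962224] [-0.39  0.53 -0.16  1.82  0.11  0.81 -0.24] [ 0.44235773 -0.42212925  0.4797692 ]
```

Call:
step_arm --increments '[[[-1,0,0,0,0,0,0],[-1,0,0,0,0,0,0],[-1,0,0,0,0,0,0],[-1,0,0,0,0,0,0],[-1,0,0,0,0,0,0],[-1,0,0,0,0,0,0],[-1,0,0,0,0,0,0]]]' --force 40

```text
t: 3.38
eef_pos: [0.5584, 0.2405, 0.1004]
tool_rot: [-0.001, 0.566, 0.824, -0.001]
contact_force: [-8.8, -1.9, 12.6]
gripper_width: 0.207
grasp_force: 45.7
```

Call:
step_arm --increments '[[[-1,0,-2,0,0,0,6],[-1,0,-2,0,0,0,13],[-1,0,-2,0,0,0,20],[-1,0,-2,0,0,0,26],[-1,0,-2,0,0,0,26],[-1,0,-2,0,0,0,26]]]'

```text
t: 3.88
eef_pos: [0.5584, 0.2406, 0.1004]
tool_rot: [0.0, 0.737, 0.676, 0.0]
contact_force: [-1.7, -0.3, 6.8]
gripper_width: 0.203
grasp_force: 48.1
```

Call:
step_arm --increments '[[[0.2,0,0,0,0,0,0],[1,0,0,0,0,0,0],[1,0,0,0,0,0,0],[1,0,0,-35,0,0,0],[1,0,0,-75,0,0,0],[1,-40,0,-115,0,0,0],[1,-80,0,-155,0,0,0],[1,-80,30,-190,0,0,0],[1,-80,30,-190,0,0,0]]]'

```text
t: 4.63
eef_pos: [0.5826, 0.1549, 0.2931]
tool_rot: [0.001, 0.738, 0.674, 0.002]
contact_force: [1.8, 1.2, -0.3]
gripper_width: 1.0
grasp_force: 0.0
```

```bash
python3 - <<'E'
from h import *
c=snap('wrist','w3.png'); np.savez('w3.npz',**c); print(bot.get_obs()['eef_pos'])
E
```

```text
[0.5863235  0.15401582 0.29678775]
```

View pics/w3.png

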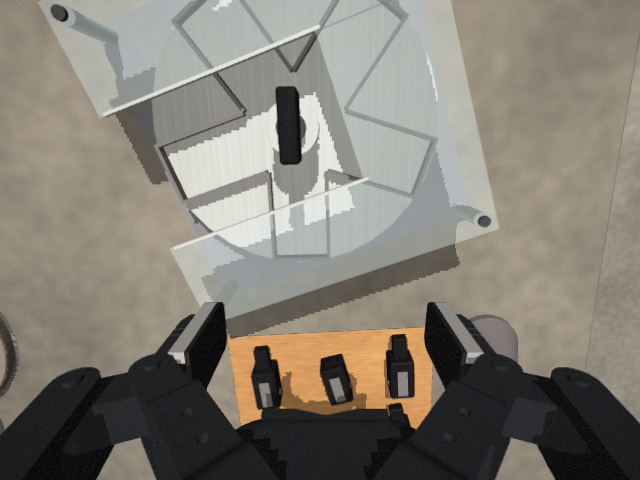

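A well is now in the slot: side walls (160,148)-(245,112) and (188,185)-(270,172), knob bar (287,88)-(289,163). Next I'll measure how squarely it stands.

```bash
python3 - <<'E'
from h import *
c=dict(np.load('w3.npz'))
e=plane(c,[(105,114),(318,28),(172,248),(367,180)],.084)
for a,b in((0,1),(2,3)): v=e[b]-e[a]; print('slot yaw',np.degrees(np.arctan2(v[1],v[0])),np.linalg.norm(v))
yaw=np.radians(14.13); ux=np.r_[np.cos(yaw),np.sin(yaw)]; uy=np.r_[-ux[1],ux[0]]
A=((e[1]+e[3])[:2]/2-.05*ux+(e[0]+e[2])[:2]/2+.17*ux)/2; print('axis',A)
k=plane(c,[(287,88),(289,163)],.127); print('knob',k.mean(0).round(4),np.degrees(np.arctan2(*(k[0]-k[1])[1::-1])))
for n,p in dict(apexU=(245,112),outU=(160,148),apexL=(270,172),outL=(190,204),apexR=(329,170),b2=(275,256),b3=(328,254)).items():
    X=plane(c,[p],.046)[0,:2]; Y=X-A; x,y=Y@ux,Y@uy; print(n,X.round(3),round(x,3),round(y,3),round(np.degrees(np.arctan2(y,x)),1))
cv2.imwrite('pics/crop3.png',cv2.resize(c['image'][10:280,90:470,::-1],(800,568),interpolation=cv2.INTER_CUBIC))
E
```

```text
slot yaw 14.387279898645401 0.21772347392800145
slot yaw 14.02586285426917 0.22155641040234225
axis [0.56331394 0.24091649]
knob [0.5599 0.2408 0.127 ] 84.41425991928614
apexU [0.508 0.262] -0.048 0.034 144.7
outU [0.409 0.234] -0.151 0.031 168.5
apexL [0.526 0.197] -0.047 -0.033 -144.8
outL [0.429 0.17 ] -0.148 -0.036 -166.2
apexR [0.592 0.193] 0.016 -0.053 -72.8
b2 [0.518 0.097] -0.079 -0.128 -121.7
b3 [0.582 0.094] -0.018 -0.147 -96.8
```

View pics/crop3.png

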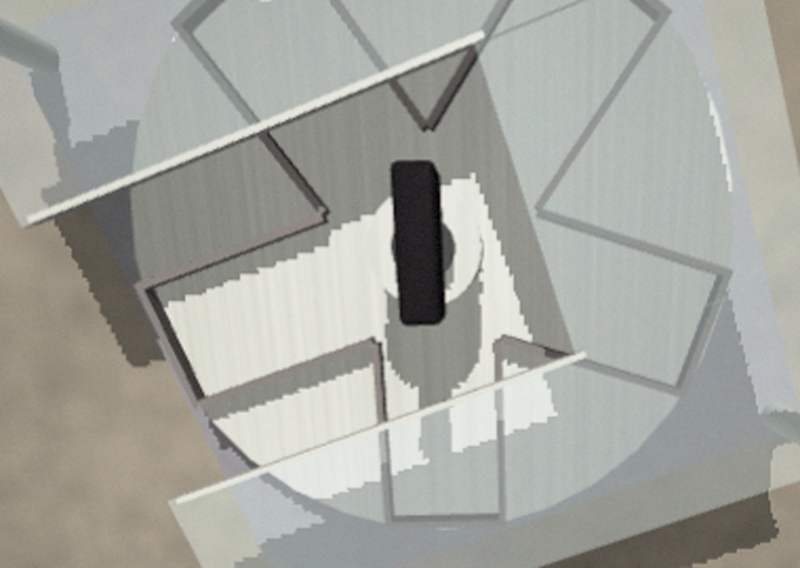

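The well now stands square (apexes at ±144.8°). Gripping put the axis at about (0.5585, 0.2405), so the wrist camera reads x roughly 3 mm high, and I'll allow for that. First adapter next.

```bash
cat >> h.py <<'E'
def go(x,y,z,yaw):
    o=bot.get_obs(); r=R(); d=r.as_matrix().T@(np.array([x,y,z])-o['eef_pos'])*1e3
    tx=r.as_matrix()[:,0]; cur=np.degrees(np.arctan2(tx[1],tx[0])); t=(yaw-cur+180)%360-180
    tgt=Ro.from_matrix(np.c_[[np.cos(np.radians(yaw)),np.sin(np.radians(yaw)),0],[np.sin(np.radians(yaw)),-np.cos(np.radians(yaw)),0],[0,0,-1]])
    rv=np.degrees((r.inv()*tgt).as_rotvec())
    print('t',round(o['t'],2),'cur',o['eef_pos'].round(4),round(cur,1),'shift',d.round(1),'rot',rv.round(1),'w',o['gripper_width'].round(3),'q',o['q'].round(2))
E
python3 - <<'E'
from h import *
go(.473,-.104,.100,90); go(.473,-.104,.017,90)
for n in('scene','side'):
    for a in adapters(bot.read_camera(n)): print(a['xy'].round(3),round(a['yaw']))
E
```

```text
Traceback (most recent call last):
  File "h.py", line 49, in go
    print('t',round(o['t'],2),'cur',o['eef_pos'].round(4),round(cur,1),'shift',d.round(1),'rot',rv.round(1),'w',o['gripper_width'].round(3),'q',o['q'].round(2))
                                                                                                                ^^^^^^^^^^^^^^^^^^^^^^^^
AttributeError: 'float' object has no attribute 'round'
```

```bash
sed -i "s/o\['gripper_width'\].round(3)/round(o['gripper_width'],3)/" h.py
python3 - <<'E'
from h import *
go(.473,-.104,.100,90); go(.473,-.104,.017,90)
for n in('scene','side'):
    for a in adapters(bot.read_camera(n)): print(a['xy'].round(3),round(a['yaw']))
E
```

```text
t 4.68 cur [0.5863 0.154  0.2968] 84.7 shift [-267.9  -90.9  195.1] rot [ 0.6 -0.1 -5.3] w 1.002 q [-0.35  0.31 -0.01  1.66  0.01  1.17 -0.46]
t 4.68 cur [0.5863 0.154  0.2968] 84.7 shift [-268.1  -91.8  278.1] rot [ 0.6 -0.1 -5.3] w 1.002 q [-0.35  0.31 -0.01  1.66  0.01  1.17 -0.46]
[ 0.469 -0.219] 92
[ 0.472 -0.108] 84
[ 0.574 -0.11 ] -81
[ 0.664 -0.228] 96
[ 0.666 -0.109] 90
[ 0.471 -0.219] 94
[ 0.473 -0.107] 84
[1.153 1.107] -32
```

Call:
step_arm --increments '[[[1,-40,-13,0,0,0,-5],[1,-80,-26,0,0,0,-5],[1,-120,-39,0,0,0,-5],[1,-155,-52,0,0,0,-5],[1,-190,-65,30,0,0,-5],[1,-220,-75,65,0,0,-5],[1,-250,-85,100,0,0,-5],[1,-268,-91,140,0,0,-5],[1,-268,-91,180,0,0,-5],[1,-268,-91,195,0,0,-5]]]'

```text
t: 5.62
eef_pos: [0.4634, -0.1018, 0.0908]
tool_rot: [-0.002, 0.708, 0.706, -0.002]
contact_force: [0.6, 0.9, -0.2]
gripper_width: 1.0
grasp_force: 0.0
```

```bash
python3 - <<'E'
from h import *
go(.473,-.104,.017,90)
E
```

```text
t 5.62 cur [ 0.4634 -0.1018  0.0908] 89.9 shift [-2.2  9.9 73.8] rot [-0.3 -0.  -0.1] w 1.0 q [ 0.01  0.35  0.09  2.15 -0.05  0.65  0.13]
```

Call:
step_arm --increments '[[[1,0,0,0,0,0,0],[1,0,0,30,0,0,0],[1,0,0,60,0,0,0],[1,0,0,83,0,0,0],[1,0,0,83,0,0,0],[1,0,0,83,0,0,0]]]'

```text
t: 6.12
eef_pos: [0.4666, -0.1001, 0.0114]
tool_rot: [-0.001, 0.707, 0.708, -0.001]
contact_force: [0.6, -0.2, 0.7]
gripper_width: 0.999
grasp_force: 0.0
```

Call:
step_arm --increments '[[[-1,0,0,0,0,0,0],[-1,0,0,0,0,0,0],[-1,0,0,0,0,0,0],[-1,0,0,0,0,0,0],[-1,0,0,0,0,0,0],[-1,0,0,0,0,0,0]]]' --force 60

```text
t: 6.62
eef_pos: [0.4682, -0.1011, 0.0126]
tool_rot: [0.001, 0.707, 0.707, 0.001]
contact_force: [-1.2, 0.1, 10.3]
gripper_width: 0.385
grasp_force: 59.7
```

Call:
step_arm --increments '[[[-1,0,0,-40,0,0,0],[-1,0,0,-80,0,0,0],[-1,0,0,-120,0,0,5],[-1,0,0,-160,0,0,12],[-1,30,0,-180,0,0,19],[-1,70,0,-180,0,0,26],[-1,110,0,-180,0,0,33],[-1,150,0,-180,0,0,40],[-1,190,0,-180,0,0,47],[-1,190,0,-180,0,0,54]]]'

```text
t: 7.45
eef_pos: [0.4665, 0.093, 0.1918]
tool_rot: [-0.001, 0.94, 0.341, 0.001]
contact_force: [-0.1, -0.7, -0.3]
gripper_width: 0.386
grasp_force: 60.2
```

```bash
python3 - <<'E'
from h import *
go(.458,.215,.190,14)
E
```

```text
t 7.45 cur [0.4665 0.093  0.1918] 39.9 shift [ 71.8 -99.    2. ] rot [-0.1 -0.1 25.9] w 0.386 q [-0.43  0.19  0.12  2.07 -0.03  0.88 -1.17]
```

Call:
step_arm --increments '[[[-1,20,-30,0,0,0,7],[-1,45,-60,0,0,0,14],[-1,72,-95,0,0,0,22],[-1,72,-98,0,0,0,22],[-1,72,-98,40,0,0,22],[-1,72,-98,70,0,0,22],[-1,72,-98,70,0,0,22],[-1,72,-98,70,0,0,22]]]'

```text
t: 8.12
eef_pos: [0.458, 0.2094, 0.1207]
tool_rot: [0.001, 0.988, 0.156, -0.002]
contact_force: [0.4, 1.0, -0.0]
gripper_width: 0.389
grasp_force: 60.1
```

```bash
python3 - <<'E'
from h import *
go(.458,.215,.046,14)
E
```

```text
t 8.12 cur [0.458  0.2094 0.1207] 18.0 shift [ 2.  -5.4 74.7] rot [0.1 0.2 4. ] w 0.389 q [-0.63  0.34  0.1   2.06 -0.05  0.74 -1.76]
```

Call:
step_arm --increments '[[[-1,2,-5,0,0,0,4],[-1,2,-5,20,0,0,4],[-1,2,-5,45,0,0,4],[-1,2,-5,60,0,0,4],[-1,2,-5,68,0,0,4],[-1,2,-5,72,0,0,4],[-1,2,-5,72,0,0,4]]]'

```text
t: 8.7
eef_pos: [0.4603, 0.2158, 0.0501]
tool_rot: [-0.0, 0.993, 0.122, 0.001]
contact_force: [-0.0, 0.1, -1.5]
gripper_width: 0.387
grasp_force: 65.2
```

```bash
python3 - <<'E'
from h import *
go(.458,.215,.046,14); print(bot.get_obs()['contact_force'])
E
```

```text
t 8.7 cur [0.4603 0.2158 0.0501] 14.0 shift [-2.4  0.2  4.1] rot [-0.  -0.1 -0. ] w 0.387 q [-0.64  0.47  0.09  2.1  -0.08  0.58 -1.82]
[-0.04570421  0.07950615 -1.46996517]
```

Call:
step_arm --increments '[[[-1,-2,0,4,0,0,0],[-1,-2,0,4,0,0,0],[0.4,-2,0,4,0,0,0],[0.4,-2,0,4,0,0,0],[0.4,-2,0,4,0,0,0],[0.4,-2,0,-10,0,0,0],[0.4,-2,0,-40,0,0,0],[0.4,-2,0,-80,0,0,0],[1,-2,0,-110,0,0,0],[1,-2,0,-110,0,0,0]]]'

```text
t: 9.53
eef_pos: [0.4611, 0.217, 0.1654]
tool_rot: [-0.002, 0.993, 0.122, 0.005]
contact_force: [0.5, 0.8, 0.7]
gripper_width: 0.949
grasp_force: 0.0
```

```bash
python3 - <<'E'
from h import *
go(.558,.2405,.165,85)
c=snap('wrist','w4.png')
E
```

```text
t 9.53 cur [0.4611 0.217  0.1654] 14.0 shift [99.7  0.6  1.4] rot [  0.2  -0.6 -71. ] w 0.949 q [-0.66  0.28  0.12  2.03 -0.05  0.83 -1.84]
```

View pics/w4.png

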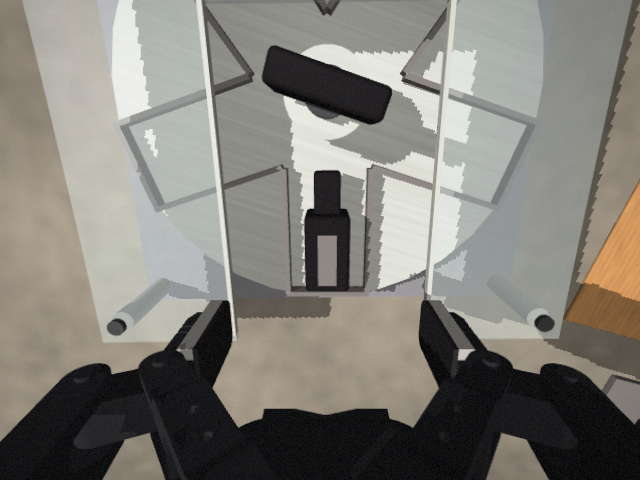

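The adapter lies along the well with its tongue (315-340, 170-210) towards the axis; its back edge at row 291 is close to the end wall. I'll check the clearance and that it lies level.

```bash
python3 - <<'E'
from h import *
c=bot.read_camera('wrist')
ux=np.r_[np.cos(np.radians(14.1)),np.sin(np.radians(14.1))]; uy=np.r_[-ux[1],ux[0]]
A=np.r_[.559,.2405]
f=lambda p,z:[((plane(c,[p],z)[0,:2]-A)@u).round(4) for u in(ux,uy)]
print('back L/R',f((305,291),.068),f((349,291),.068),'front',f((307,210),.068),f((349,210),.068))
print('wall inner L,R corner top',f((291,288),.046),f((363,288),.046),'outer wall out',f((288,295),.046),f((367,293),.046))
print('tongue tip',f((315,171),.058),f((340,171),.058))
print('label',f((317,235),.068),f((337,286),.068), 'apexes',f((283,167),.046),f((370,167),.046))
# two-view height of the label
s=bot.read_camera('side'); im=s['image']; p=proj(s,np.r_[A-.113*ux,.068])[0]; print('side px expected',p)
x,y=p.astype(int); g=im[y-25:y+25,x-25:x+25]; m=((g.max(2)<70)).astype(np.uint8); q=np.argwhere(m); print(len(q),q.mean(0)[::-1]+[x-25,y-25])
cv2.imwrite('pics/s5.png',cv2.resize(im[y-50:y+50,x-65:x+65,::-1],(780,600),interpolation=cv2.INTER_CUBIC))
E
```

```text
back L/R [np.float64(-0.1385), np.float64(0.0172)] [np.float64(-0.1385), np.float64(-0.0166)] front [np.float64(-0.0753), np.float64(0.0145)] [np.float64(-0.0754), np.float64(-0.0155)]
wall inner L,R corner top [np.float64(-0.146), np.float64(0.0303)] [np.float64(-0.1462), np.float64(-0.0298)] outer wall out [np.float64(-0.1524), np.float64(0.033)] [np.float64(-0.1507), np.float64(-0.0333)]
tongue tip [np.float64(-0.0489), np.float64(0.0087)] [np.float64(-0.049), np.float64(-0.0092)]
label [np.float64(-0.0939), np.float64(0.0075)] [np.float64(-0.1344), np.float64(-0.0073)] apexes [np.float64(-0.047), np.float64(0.0331)] [np.float64(-0.0472), np.float64(-0.0322)]
side px expected [210.06545893 203.20376341]
492 [214.12398374 207.79878049]
```

View pics/s5.png

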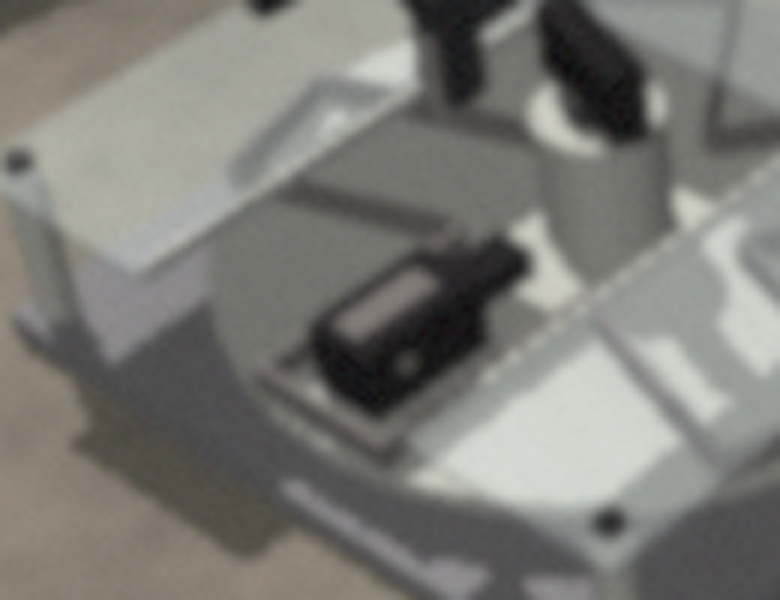

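The adapter lies flat in the well: radial extent 49 to 138 mm, about 7 mm clear of the end wall and centred sideways. Now the knob, clockwise one click.

Call:
step_arm --increments '[[[1,30,0,-10,0,0,-7],[1,60,0,-10,0,0,-14],[1,85,0,-10,0,0,-21],[1,99,0,0,0,0,-28],[1,99,0,0,0,0,-35],[1,99,0,0,0,0,-42],[1,99,0,0,0,0,-49],[1,99,0,0,0,0,-56],[1,99,0,0,0,0,-63],[1,99,0,0,0,0,-70]]]'

```text
t: 10.52
eef_pos: [0.5525, 0.2386, 0.1571]
tool_rot: [-0.001, 0.741, 0.671, -0.002]
contact_force: [0.4, -0.5, 0.3]
gripper_width: 0.997
grasp_force: 0.0
```

Call:
step_arm --increments '[[[1,0,0,0,0,0,-1],[1,0,0,0,0,0,-1],[1,0,0,35,0,0,-1],[1,0,0,63,0,0,-1],[1,0,0,63,0,0,-1],[-1,0,0,63,0,0,-1],[-1,0,0,63,0,0,-1],[-1,0,0,63,0,0,-1],[-1,0,0,63,0,0,-1],[-1,0,0,63,0,0,-1]]]' --force 40

```text
t: 11.35
eef_pos: [0.5579, 0.2395, 0.0988]
tool_rot: [0.002, 0.738, 0.675, 0.004]
contact_force: [13.1, -1.3, 0.8]
gripper_width: 0.303
grasp_force: 18.1
```

```bash
python3 - <<'E'
from h import *
go(.558,.2405,.1,13); print(bot.get_obs()['contact_force'])
for n in('scene','side'):
    for a in adapters(bot.read_camera(n)): print(a['xy'].round(3),round(a['yaw']))
E
```

```text
t 11.35 cur [0.5579 0.2395 0.0988] 85.0 shift [ 1.1  0.  -1.2] rot [ 0.3 -0.5 72. ] w 0.303 q [-0.41  0.52 -0.12  1.83  0.09  0.79 -0.67]
[13.10939651 -1.31349791  0.81940694]
[0.298 0.53 ] 36
[ 0.576 -0.112] -83
[ 0.664 -0.228] 96
[ 0.666 -0.109] 90
[0.733 0.594] -31
```

Call:
step_arm --increments '[[[-1,0,0,0,0,0,0],[-1,0,0,0,0,0,0],[-1,0,0,0,0,0,0],[-1,0,0,0,0,0,7],[-1,0,0,0,0,0,14],[-1,0,0,0,0,0,21],[-1,0,0,0,0,0,28],[-1,0,0,0,0,0,35],[-1,0,0,0,0,0,42],[-1,0,0,0,0,0,42]]]'

```text
t: 12.28
eef_pos: [0.5579, 0.2401, 0.1002]
tool_rot: [0.0, 0.932, 0.363, 0.005]
contact_force: [3.7, -0.6, 10.6]
gripper_width: 0.202
grasp_force: 53.9
```

Call:
step_arm --increments '[[[-1,0,0,0,0,0,7],[-1,0,0,0,0,0,14],[-1,0,0,0,0,0,21],[-1,0,0,0,0,0,28],[-1,0,0,0,0,0,30],[-1,0,0,0,0,0,30],[-1,0,0,0,0,0,30]]]'

```text
t: 12.87
eef_pos: [0.5578, 0.2403, 0.1002]
tool_rot: [-0.001, 0.994, 0.113, 0.004]
contact_force: [3.0, -0.1, 12.0]
gripper_width: 0.198
grasp_force: 52.9
```

Call:
step_arm --increments '[[[0.2,0,0,0,0,0,0],[1,0,0,0,0,0,0],[1,0,0,0,0,0,0],[1,0,0,-35,0,0,0],[1,0,0,-75,0,0,0],[1,0,0,-115,0,0,-7],[1,0,0,-155,0,0,-14],[1,0,30,-190,0,0,-21],[1,0,60,-190,0,0,-28],[1,0,80,-190,0,0,-35]]]'

```text
t: 13.7
eef_pos: [0.5735, 0.1583, 0.2897]
tool_rot: [0.001, 0.913, 0.409, 0.003]
contact_force: [0.0, -0.8, -0.6]
gripper_width: 1.001
grasp_force: 0.0
```

Call:
step_arm --increments '[[[1,0,0,0,0,0,-7],[1,0,0,0,0,0,-14],[1,0,0,0,0,0,-21],[1,0,0,0,0,0,-28],[1,0,0,0,0,0,-35],[1,0,0,0,0,0,-42],[1,0,0,0,0,0,-42]]]'

```text
t: 14.28
eef_pos: [0.5713, 0.1609, 0.2861]
tool_rot: [-0.0, 0.706, 0.709, -0.0]
contact_force: [-0.7, -0.2, -0.3]
gripper_width: 1.007
grasp_force: 0.0
```

```bash
cat >> h.py <<'E'
def bar(c,A=(.5615,.2408)):
    """knob bar yaw (mod 180) from the black blob about its projected place"""
    im=c['image']; u,v=proj(c,[[A[0],A[1],.127]])[0]
    m=(im.max(2)<45).astype(np.uint8); n,l,st,ce=cv2.connectedComponentsWithStats(m)
    i=l[int(v),int(u)]
    if i==0: return print('no bar at',u,v)
    P=plane(c,np.argwhere(l==i)[:,::-1],.127)[:,:2]; w,V=np.linalg.eigh(np.cov(P.T)); a=V[:,1]
    print('bar',P.mean(0).round(4),np.degrees(np.arctan2(a[1],a[0]))%180,'area',st[i,4])
E
python3 - <<'E'
from h import *
c=snap('wrist','w6.png'); bar(c); bar(dict(np.load('w3.npz'))); bar(dict(np.load('w2.npz')))
go(.667,-.1035,.1,90)
for n in('scene','side','wrist'):
    for a in adapters(bot.read_camera(n)): print(n,a['xy'].round(3),round(a['yaw']))
E
```

```text
bar [0.5594 0.2409] 12.500636302618403 area 1524
bar [0.5604 0.2421] 86.19269948203859 area 1641
bar [0.5597 0.2421] 112.59625498928285 area 1634
t 14.33 cur [0.5714 0.1609 0.2861] 89.9 shift [-264.1   96.4  186.1] rot [-0.   0.  -0.1] w 0.999 q [-0.4   0.3   0.03  1.69 -0.01  1.15 -0.37]
scene [ 0.469 -0.219] 93
scene [ 0.571 -0.097] -120
scene [ 0.664 -0.228] 96
scene [ 0.666 -0.109] 90
side [ 0.471 -0.219] 94
side [ 0.573 -0.097] -110
side [1.103 1.081] -34
wrist [ 0.669 -0.111] 89
```

The bar reads 12.5°, so the click is right. The snapped adapter has been knocked aside, label now near (0.572, -0.097). I'll look again from above.

Call:
step_arm --increments '[[[1,-40,0,0,0,0,0],[1,-80,0,0,0,0,0],[1,-120,0,0,0,0,0],[1,-160,0,0,0,0,0],[1,-200,0,0,0,0,0],[1,-250,0,0,0,0,0],[1,-250,0,0,0,0,0],[1,-250,0,0,0,0,0]]]'

```text
t: 15.15
eef_pos: [0.5711, -0.0938, 0.2864]
tool_rot: [0.001, 0.71, 0.704, -0.001]
contact_force: [-0.6, 0.3, -0.2]
gripper_width: 1.0
grasp_force: 0.0
```

```bash
python3 - <<'E'
from h import *
w=snap('wrist','w7.png'); r=adapters(w); s=bot.read_camera('scene'); rs=adapters(s)
for a in r:
    print(a['px'].round(1),a['xy'].round(4),round(a['yaw'],1),a['fwd'].round(3),a['back'].round(3),a['n'])
    b=min(rs,key=lambda b:np.linalg.norm(b['xy']-a['xy'])); print('  tri',tri(w,[a['px']],s,[b['px']]).round(4))
go(.572,-.1,.1,90)
E
```

```text
[247.9 302. ] [ 0.472 -0.22 ] 93.1 0.071 -0.024 347
  tri [[ 0.4718 -0.2196  0.0399  0.0017]]
[329.9 217.9] [ 0.5773 -0.1111] 100.4 0.041 -0.025 435
  tri [[ 0.5767 -0.1113  0.0402  0.002 ]]
[400.7 306.5] [ 0.6672 -0.2285] 95.4 0.073 -0.024 337
  tri [[ 0.6661 -0.2278  0.0404  0.0017]]
[408.  215.6] [ 0.6692 -0.1093] 89.8 0.065 -0.025 430
  tri [[ 0.6679 -0.1094  0.0407  0.002 ]]
t 15.25 cur [ 0.5717 -0.0883  0.2862] 89.9 shift [-11.8   0.3 186.2] rot [-0.  -0.  -0.1] w 0.999 q [-0.08  0.27  0.15  1.74 -0.04  1.14  0.09]
```

The snapped one has not actually moved; the earlier reading was a bad mask. I'll pick it now.

Call:
step_arm --increments '[[[1,-17,3,40,0,0,-5],[1,-17,3,80,0,0,-10],[1,-17,3,120,0,0,-10],[1,-17,3,160,0,0,-10],[1,-17,3,200,0,0,-10],[1,-17,3,235,0,0,-10],[1,-17,3,255,0,0,-10],[1,-17,3,268,0,0,-10],[1,-17,3,268,0,0,-10],[1,-17,3,268,0,0,-10]]]'

```text
t: 16.08
eef_pos: [0.5752, -0.1045, 0.0186]
tool_rot: [-0.0, 0.642, 0.766, 0.0]
contact_force: [0.4, -0.7, 0.9]
gripper_width: 1.0
grasp_force: 0.0
```

Call:
step_arm --increments '[[[-1,0,0,0,0,0,0],[-1,0,0,0,0,0,0],[-1,0,0,0,0,0,0],[-1,0,0,0,0,0,0],[-1,0,0,0,0,0,0],[-1,0,0,0,0,0,0],[-1,0,0,0,0,0,0]]]' --force 60

```text
t: 16.67
eef_pos: [0.5756, -0.106, 0.0196]
tool_rot: [0.001, 0.643, 0.766, 0.001]
contact_force: [-0.8, -0.4, 7.6]
gripper_width: 0.382
grasp_force: 61.3
```

Call:
step_arm --increments '[[[-1,0,0,-40,0,0,0],[-1,0,0,-80,0,0,0],[-1,0,0,-120,0,0,0],[-1,-35,-20,-130,0,0,6],[-1,-70,-40,-130,0,0,12],[-1,-105,-62,-130,0,0,18],[-1,-140,-83,-130,0,0,18],[-1,-175,-104,-130,0,0,18],[-1,-210,-125,-130,0,0,18],[-1,-262,-154,-130,0,0,18]]]'

```text
t: 17.5
eef_pos: [0.4732, -0.3751, 0.1486]
tool_rot: [-0.0, 0.755, 0.656, 0.0]
contact_force: [0.9, 0.2, -0.8]
gripper_width: 0.383
grasp_force: 60.3
```

```bash
python3 - <<'E'
from h import *
go(.4695,-.3906,.15,82); go(.4695,-.3906,.028,82)
E
```

```text
t 17.5 cur [ 0.4732 -0.3751  0.1486] 82.0 shift [-15.9  -1.5  -1.4] rot [ 0. -0.  0.] w 0.383 q [ 0.38  0.46  0.25  1.82 -0.14  0.88  0.55]
t 17.5 cur [ 0.4732 -0.3751  0.1486] 82.0 shift [-15.9  -1.6 120.6] rot [ 0. -0.  0.] w 0.383 q [ 0.38  0.46  0.25  1.82 -0.14  0.88  0.55]
```

Call:
step_arm --increments '[[[-1,-10,0,0,0,0,0],[-1,-10,0,40,0,0,0],[-1,-10,0,80,0,0,0],[-1,-10,0,110,0,0,0],[-1,-10,0,124,0,0,0],[-1,-10,0,124,0,0,0],[0.6,-10,0,124,0,0,0],[0.6,-10,0,124,0,0,0],[0.6,-10,0,124,0,0,0],[0.6,-10,0,110,0,0,0]]]'

```text
t: 18.33
eef_pos: [0.4726, -0.383, 0.0382]
tool_rot: [-0.001, 0.755, 0.656, -0.0]
contact_force: [-0.6, 0.5, 0.1]
gripper_width: 0.8
grasp_force: 0.0
```

Call:
step_arm --increments '[[[1,0,0,-30,0,0,0],[1,0,0,-70,0,0,0],[1,0,0,-110,0,0,0],[1,40,0,-140,0,0,0],[1,80,0,-140,0,0,-7],[1,120,0,-140,0,0,-8],[1,120,0,-140,0,0,-8]]]'

```text
t: 18.92
eef_pos: [0.4925, -0.2565, 0.1811]
tool_rot: [0.0, 0.703, 0.711, 0.003]
contact_force: [0.4, 1.1, -0.5]
gripper_width: 1.0
grasp_force: 0.0
```

```bash
python3 - <<'E'
from h import *
for n in('scene','side'):
    c=bot.read_camera(n)
    for a in adapters(c): print(n,a['xy'].round(4),round(a['yaw']))
    im=c['image']; p=proj(c,[[.4695,-.39,.02]])[0].astype(int)
    m=(im[p[1]-35:p[1]+35,p[0]-45:p[0]+45].max(2)<75).astype(np.uint8); n_,l,st,ce=cv2.connectedComponentsWithStats(m)
    for i in range(1,n_):
        if st[i,4]>60: print(n,'in bin',plane(c,[ce[i]+p-[45,35]],.021).round(3),st[i,4])
go(.469,-.2145,.1,93)
E
```

```text
scene [ 0.4691 -0.2193] 92
scene [ 0.6638 -0.2276] 96
scene [ 0.6656 -0.1089] 90
scene in bin [[ 0.474 -0.384  0.021]] 814
side [ 0.471  -0.2186] 93
side [ 0.7215 -0.0435] -45
side in bin [[ 0.469 -0.385  0.021]] 725
t 19.02 cur [ 0.4908 -0.2625  0.1804] 90.3 shift [ 48.1 -21.9  80.4] rot [ 0.2  0.  -2.7] w 1.0 q [ 0.21  0.34  0.2   1.91 -0.09  0.9   0.47]
```

The snapped adapter is in the bin at about (0.471, -0.385). Next is the sound one at (0.470, -0.214).

Call:
step_arm --increments '[[[1,30,-12,0,0,0,-3],[1,48,-21,30,0,0,-3],[1,48,-21,70,0,0,-3],[1,48,-21,105,0,0,-3],[1,48,-21,135,0,0,-3],[1,48,-21,155,0,0,-3],[1,48,-21,162,0,0,-3],[1,48,-21,162,0,0,-3],[1,48,-21,162,0,0,-3]]]'

```text
t: 19.77
eef_pos: [0.4691, -0.2182, 0.0172]
tool_rot: [0.001, 0.689, 0.725, -0.0]
contact_force: [0.3, -0.6, -0.3]
gripper_width: 1.0
grasp_force: 0.0
```

Call:
step_arm --increments '[[[-1,0,0,0,0,0,0],[-1,0,0,0,0,0,0],[-1,0,0,0,0,0,0],[-1,0,0,0,0,0,0],[-1,0,0,0,0,0,0],[-1,0,0,0,0,0,0],[-1,0,0,0,0,0,0]]]' --force 60

```text
t: 20.35
eef_pos: [0.4695, -0.217, 0.0173]
tool_rot: [0.001, 0.688, 0.725, 0.0]
contact_force: [-1.5, -0.1, 7.1]
gripper_width: 0.389
grasp_force: 60.4
```

Call:
step_arm --increments '[[[-1,0,0,-40,0,0,0],[-1,0,0,-80,0,0,0],[-1,20,0,-120,0,0,6],[-1,50,0,-150,0,0,13],[-1,85,0,-170,0,0,20],[-1,125,1,-178,0,0,27],[-1,165,1,-178,0,0,34],[-1,205,2,-178,0,0,41],[-1,245,2,-178,0,0,48],[-1,285,3,-178,0,0,55]]]'

```text
t: 21.18
eef_pos: [0.458, 0.0347, 0.1947]
tool_rot: [-0.0, 0.928, 0.373, 0.0]
contact_force: [-0.3, -0.5, -1.1]
gripper_width: 0.379
grasp_force: 60.1
```

```bash
python3 - <<'E'
from h import *
go(.451,.2133,.195,14)
E
```

```text
t 21.18 cur [0.458  0.0347 0.1947] 43.9 shift [ 118.7 -133.6   -0.3] rot [ 0.  -0.  29.9] w 0.379 q [-0.38  0.16  0.19  2.1  -0.04  0.88 -0.97]
```

Call:
step_arm --increments '[[[-1,24,-27,0,0,0,6],[-1,48,-54,0,0,0,13],[-1,72,-81,0,0,0,20],[-1,96,-108,0,0,0,27],[-1,119,-134,0,0,0,30],[-1,119,-134,20,0,0,30],[-1,119,-134,55,0,0,30],[-1,119,-134,75,0,0,30],[-1,119,-134,75,0,0,30],[-1,119,-134,75,0,0,30]]]'

```text
t: 22.02
eef_pos: [0.4498, 0.2117, 0.1188]
tool_rot: [0.001, 0.992, 0.123, -0.001]
contact_force: [0.2, 0.0, -0.0]
gripper_width: 0.386
grasp_force: 60.1
```

```bash
python3 - <<'E'
from h import *
go(.451,.2133,.048,14)
E
```

```text
t 22.02 cur [0.4498 0.2117 0.1188] 14.2 shift [ 1.7 -1.3 70.8] rot [0.1 0.1 0.2] w 0.386 q [-0.67  0.34  0.13  2.08 -0.06  0.73 -1.83]
```

Call:
step_arm --increments '[[[-1,2,-1,30,0,0,0],[-1,2,-1,55,0,0,0],[-1,2,-1,68,0,0,0],[-1,2,-1,72,0,0,0],[-1,2,-1,72,0,0,0],[-1,2,-1,72,0,0,0]]]'

```text
t: 22.52
eef_pos: [0.4536, 0.2142, 0.0489]
tool_rot: [-0.001, 0.992, 0.123, 0.001]
contact_force: [0.2, 0.1, -0.1]
gripper_width: 0.382
grasp_force: 60.0
```

Call:
step_arm --increments '[[[0.4,0,0,0,0,0,0],[0.4,0,0,0,0,0,0],[0.4,0,0,0,0,0,0],[0.4,0,0,-15,0,0,0],[0.4,0,0,-45,0,0,0],[0.4,0,0,-85,0,0,0],[1,0,0,-115,0,0,0],[1,0,0,-115,0,0,0],[1,0,0,-115,0,0,0]]]'

```text
t: 23.27
eef_pos: [0.4535, 0.2144, 0.1644]
tool_rot: [-0.001, 0.992, 0.123, 0.002]
contact_force: [-0.5, -0.1, -0.9]
gripper_width: 1.001
grasp_force: 0.0
```

```bash
cat >> h.py <<'E'
def well(c):
    """adapter in the slot well, seen by the wrist camera over it: label extent in the dispenser frame at z .068 (first good one: x -.134..-.094, y +-.0075)"""
    ux=np.r_[np.cos(np.radians(14.1)),np.sin(np.radians(14.1))]; uy=np.r_[-ux[1],ux[0]]; A=np.r_[.559,.2405]
    im=c['image']; p=proj(c,[np.r_[A-.114*ux,.068]])[0].astype(int)
    hsv=cv2.cvtColor(im,cv2.COLOR_RGB2HSV); x,y=p
    m=np.zeros(im.shape[:2],np.uint8); dk=cv2.morphologyEx((im.max(2)<62).astype(np.uint8),cv2.MORPH_OPEN,np.ones((3,3)))
    n,l,st,ce=cv2.connectedComponentsWithStats(dk)
    for i in range(1,n):
        bx,by,bw,bh,a=st[i]
        if bx<x<bx+bw and by-10<y<by+bh+10 and 800<a<9000:
            P=plane(c,np.argwhere(l==i)[:,::-1],.068)[:,:2]-A; X,Y=P@ux,P@uy
            print('body x %.4f..%.4f y %.4f..%.4f'%(X.min(),X.max(),Y.min(),Y.max()),a)
            g=(im.min(2)[by:by+bh,bx:bx+bw]>75)&(l[by:by+bh,bx:bx+bw]!=i)
            n2,l2,s2,c2=cv2.connectedComponentsWithStats(g[:,:].astype(np.uint8))
            for j in range(1,n2):
                q=s2[j]
                if q[4]>200 and q[0]>1 and q[1]>1 and q[0]+q[2]<bw-1 and q[1]+q[3]<bh-1:
                    P=plane(c,np.argwhere(l2==j)[:,::-1]+[bx,by],.068)[:,:2]-A; X,Y=P@ux,P@uy
                    w,V=np.linalg.eigh(np.cov(np.c_[X,Y].T)); t=V[:,1]; print('label x %.4f..%.4f y %.4f..%.4f tilt %.1f'%(X.min(),X.max(),Y.min(),Y.max(),np.degrees(np.arctan(t[1]/t[0]))),q[4])
E
python3 - <<'E'
from h import *
c=snap('wrist','w8.png'); well(c); bar(c)
b=dict(c); b['image']=cv2.imread('pics/w4.png')[:,:,::-1].copy(); well(b)
go(.558,.2405,.165,13)
for n in('scene','side'):
    for a in adapters(bot.read_camera(n)): print(n,a['xy'].round(4),round(a['yaw']))
E
```

```text
body x -0.1362..-0.0456 y -0.0158..0.0172 3677
label x -0.1312..-0.0914 y -0.0063..0.0081 tilt -0.0 1038
bar [0.5584 0.2408] 12.84719498277991 area 4807
body x -0.1453..-0.0551 y -0.0165..0.0167 3541
label x -0.1412..-0.1012 y -0.0072..0.0072 tilt 0.8 964
t 23.32 cur [0.4524 0.2138 0.1628] 14.2 shift [109.  -0.  -2.] rot [-0.  -0.1  1.2] w 1.001 q [-0.68  0.27  0.14  2.04 -0.05  0.83 -1.84]
scene [0.419  0.2425] 14
scene [ 0.6639 -0.2278] 96
scene [ 0.6656 -0.109 ] 90
side [0.6433 0.7113] -30
```

The second adapter is in well, square and flat (label radial 91-131 mm, tilt 0°). For the next clockwise click I'll grip the bar half a turn round, to keep the last joint in range.

Call:
step_arm --increments '[[[1,30,0,-15,0,0,-7],[1,60,0,-15,0,0,-14],[1,90,0,-15,0,0,-21],[1,107,0,-10,0,0,-28],[1,107,0,-10,0,0,-35],[1,107,0,-10,0,0,-42],[1,107,0,-10,0,0,-49],[1,107,0,-10,0,0,-56],[1,107,0,-10,0,0,-63],[1,107,0,-10,0,0,-70]]]'

```text
t: 24.25
eef_pos: [0.555, 0.2393, 0.1702]
tool_rot: [-0.001, 0.74, 0.672, -0.002]
contact_force: [-1.0, -0.5, -0.3]
gripper_width: 0.999
grasp_force: 0.0
```

Call:
step_arm --increments '[[[1,0,0,0,0,0,-7],[1,0,0,0,0,0,-14],[1,0,0,0,0,0,-21],[1,0,0,0,0,0,-28],[1,0,0,0,0,0,-35],[1,0,0,0,0,0,-42],[1,0,0,0,0,0,-49],[1,0,0,0,0,0,-56],[1,0,0,0,0,0,-63],[1,0,0,0,0,0,-70]]]'

```text
t: 25.08
eef_pos: [0.555, 0.2394, 0.1702]
tool_rot: [-0.001, 0.221, 0.975, -0.001]
contact_force: [0.2, 0.2, -0.1]
gripper_width: 1.0
grasp_force: 0.0
```

```bash
python3 - <<'E'
from h import *
go(.558,.2405,.1,193)
E
```

```text
t 25.08 cur [0.555  0.2394 0.1702] 154.5 shift [-2.4  2.5 70.2] rot [ -0.1  -0.2 -38.5] w 1.0 q [-0.23  0.45 -0.37  1.77  0.19  0.96  0.45]
```

Call:
step_arm --increments '[[[1,-2,2,0,0,0,-7],[1,-2,2,0,0,0,-14],[1,-2,2,0,0,0,-21],[1,-2,2,0,0,0,-28],[1,-2,2,0,0,0,-35],[1,-2,2,20,0,0,-38],[1,-2,2,50,0,0,-38],[1,-2,2,69,0,0,-38],[1,-2,2,69,0,0,-38],[1,-2,2,69,0,0,-38]]]' --force 40

```text
t: 25.92
eef_pos: [0.5572, 0.2401, 0.1012]
tool_rot: [-0.002, -0.106, 0.994, -0.0]
contact_force: [0.1, -1.1, -0.1]
gripper_width: 1.001
grasp_force: 0.0
```

Call:
step_arm --increments '[[[-1,0,0,0,0,0,0],[-1,0,0,0,0,0,0],[-1,0,0,0,0,0,0],[-1,0,0,0,0,0,0],[-1,0,0,0,0,0,0],[-1,0,0,0,0,0,0],[-1,0,0,0,0,0,0],[-1,0,0,0,0,0,0]]]'

```text
t: 26.58
eef_pos: [0.559, 0.2407, 0.1039]
tool_rot: [0.0, -0.106, 0.994, -0.0]
contact_force: [-1.6, -1.8, 5.6]
gripper_width: 0.199
grasp_force: 39.7
```

Call:
step_arm --increments '[[[-1,0,0,0,0,0,7],[-1,0,0,0,0,0,14],[-1,0,0,0,0,0,21],[-1,0,0,0,0,0,28],[-1,0,0,0,0,0,35],[-1,0,0,0,0,0,42],[-1,0,0,0,0,0,49],[-1,0,0,0,0,0,56],[-1,0,0,0,0,0,63],[-1,0,0,0,0,0,70]]]'

```text
t: 27.42
eef_pos: [0.5587, 0.2401, 0.104]
tool_rot: [0.0, 0.486, 0.874, -0.0]
contact_force: [-1.6, -2.2, 6.8]
gripper_width: 0.201
grasp_force: 40.6
```

```bash
python3 - <<'E'
from h import *
go(.558,.2405,.1,121)
E
```

```text
t 27.42 cur [0.5587 0.2401 0.104 ] 121.8 shift [ 0.8 -0.4  4. ] rot [-0.   0.1  0.8] w 0.201 q [-0.37  0.52 -0.18  1.82  0.13  0.82 -0.06]
```

Call:
step_arm --increments '[[[-1,0,0,0,0,0,1],[0.2,0,0,0,0,0,1],[1,0,0,0,0,0,1],[1,0,0,0,0,0,1],[1,0,0,-35,0,0,1],[1,0,0,-75,0,0,1],[1,0,0,-115,0,0,7],[1,-30,-8,-145,0,0,14],[1,-65,-16,-165,0,0,21],[1,-90,-22,-180,0,0,28]]]'

```text
t: 28.25
eef_pos: [0.5894, 0.1508, 0.2862]
tool_rot: [0.001, 0.683, 0.73, 0.002]
contact_force: [1.3, -0.2, -0.9]
gripper_width: 1.001
grasp_force: 0.0
```

Call:
step_arm --increments '[[[1,0,0,0,0,0,4],[1,0,0,0,0,0,4],[1,0,0,0,0,0,4]]]'

```text
t: 28.5
eef_pos: [0.5875, 0.1535, 0.2828]
tool_rot: [-0.0, 0.705, 0.709, -0.0]
contact_force: [-0.2, 0.9, 0.3]
gripper_width: 1.0
grasp_force: 0.0
```

```bash
python3 - <<'E'
from h import *
c=snap('wrist','w9.png'); bar(c)
for n in('scene','side'):
    for a in adapters(bot.read_camera(n)): print(n,a['xy'].round(4),round(a['yaw']))
go(.667,-.1035,.1,90)
E
```

```text
bar [0.5516 0.2554] 120.48921208617874 area 2582
scene [ 0.6638 -0.2274] 96
scene [ 0.6656 -0.1088] 90
side [1.1265 1.048 ] -37
t 28.65 cur [0.587  0.1543 0.2822] 90.4 shift [-258.4   78.5  182. ] rot [-0.1 -0.   0.4] w 1.001 q [-0.31  0.33 -0.06  1.66  0.02  1.16 -0.37]
```

Call:
step_arm --increments '[[[1,-38,11,0,0,0,0],[1,-76,23,0,0,0,0],[1,-114,35,0,0,0,0],[1,-152,46,20,0,0,0],[1,-188,57,45,0,0,0],[1,-222,68,75,0,0,0],[1,-245,75,110,0,0,0],[1,-258,79,145,0,0,0],[1,-258,79,180,0,0,0],[1,-258,79,180,0,0,0]]]'

```text
t: 29.48
eef_pos: [0.6615, -0.1054, 0.0935]
tool_rot: [-0.006, 0.706, 0.708, -0.005]
contact_force: [-2.2, 1.2, -1.0]
gripper_width: 0.996
grasp_force: 0.0
```

```bash
python3 - <<'E'
from h import *
go(.667,-.1035,.018,90)
E
```

```text
t 29.48 cur [ 0.6615 -0.1054  0.0935] 90.2 shift [ 1.8  6.7 75.4] rot [-0.9 -0.1  0.2] w 0.996 q [ 0.05  0.62  0.03  1.67 -0.02  0.87  0.08]
```

Call:
step_arm --increments '[[[1,2,4,20,0,0,0],[1,2,4,50,0,0,0],[1,2,4,70,0,0,0],[1,2,4,76,0,0,0],[1,2,4,76,0,0,0],[1,2,4,76,0,0,0]]]'

```text
t: 29.98
eef_pos: [0.6726, -0.1019, 0.0288]
tool_rot: [0.0, 0.706, 0.709, 0.001]
contact_force: [0.1, -0.2, 0.8]
gripper_width: 0.998
grasp_force: 0.0
```

Call:
step_arm --increments '[[[-1,0,0,0,0,0,0],[-1,0,0,0,0,0,0],[-1,0,0,0,0,0,0],[-1,0,0,0,0,0,0],[-1,0,0,0,0,0,0],[-1,0,0,0,0,0,0],[-1,0,0,0,0,0,0]]]' --force 60

```text
t: 30.57
eef_pos: [0.6724, -0.103, 0.0283]
tool_rot: [0.001, 0.706, 0.708, 0.001]
contact_force: [0.0, 0.4, 6.0]
gripper_width: 0.376
grasp_force: 60.3
```

Grip is too shallow (z 0.028), so I'll open, lower 10 mm and grip again.

Call:
step_arm --increments '[[[0.2,0,0,0,0,0,0],[0.4,0,0,0,0,0,0],[0.4,0,0,10,0,0,0],[0.4,0,0,10,0,0,0],[0.4,0,0,10,0,0,0],[-1,0,0,10,0,0,0],[-1,0,0,10,0,0,0],[-1,0,0,10,0,0,0],[-1,0,0,10,0,0,0],[-1,0,0,10,0,0,0]]]'

```text
t: 31.4
eef_pos: [0.6718, -0.103, 0.0174]
tool_rot: [0.0, 0.706, 0.708, 0.0]
contact_force: [0.7, 0.3, 0.1]
gripper_width: 0.385
grasp_force: 60.5
```

```bash
python3 - <<'E'
from h import *
go(.457,.2145,.195,14)
E
```

```text
t 31.4 cur [ 0.6718 -0.103   0.0174] 90.2 shift [ 318.  -213.8 -177.7] rot [ 0.  -0.  76.2] w 0.385 q [ 0.05  0.72  0.02  1.68 -0.02  0.74  0.08]
```

Call:
step_arm --increments '[[[-1,0,0,-40,0,0,0],[-1,0,0,-80,0,0,0],[-1,0,0,-120,0,0,6],[-1,15,-10,-155,0,0,13],[-1,45,-30,-178,0,0,20],[-1,78,-53,-178,0,0,27],[-1,110,-75,-178,0,0,34],[-1,142,-97,-178,0,0,41],[-1,175,-119,-178,0,0,48],[-1,205,-140,-178,0,0,55]]]'

```text
t: 32.23
eef_pos: [0.53, 0.1026, 0.1953]
tool_rot: [-0.0, 0.954, 0.301, 0.0]
contact_force: [0.8, 0.1, -0.3]
gripper_width: 0.384
grasp_force: 60.2
```

```bash
python3 - <<'E'
from h import *
go(.455,.2144,.195,14)
E
```

```text
t 32.23 cur [0.53   0.1026 0.1953] 35.1 shift [   2.8 -134.6    0.3] rot [-0.  -0.  21.1] w 0.384 q [-0.46  0.3   0.19  1.93 -0.07  0.92 -1.2 ]
```

Call:
step_arm --increments '[[[-1,1,-35,0,0,0,7],[-1,2,-70,0,0,0,14],[-1,3,-105,0,0,0,21],[-1,3,-135,0,0,0,21],[-1,3,-135,20,0,0,21],[-1,3,-135,50,0,0,21],[-1,3,-135,75,0,0,21],[-1,3,-135,75,0,0,21],[-1,3,-135,75,0,0,21]]]'

```text
t: 32.98
eef_pos: [0.4552, 0.212, 0.1196]
tool_rot: [0.001, 0.992, 0.125, -0.001]
contact_force: [0.4, -0.6, -0.7]
gripper_width: 0.384
grasp_force: 60.2
```

```bash
python3 - <<'E'
from h import *
go(.455,.2144,.048,14)
E
```

```text
t 32.98 cur [0.4552 0.212  0.1196] 14.4 shift [ 0.6 -2.4 71.6] rot [0.1 0.2 0.4] w 0.384 q [-0.7   0.35  0.17  2.07 -0.09  0.73 -1.8 ]
```

Call:
step_arm --increments '[[[-1,0,-2,30,0,0,0],[-1,0,-2,55,0,0,0],[-1,0,-2,68,0,0,0],[-1,0,-2,72,0,0,0],[-1,0,-2,72,0,0,0],[-1,0,-2,72,0,0,0]]]'

```text
t: 33.48
eef_pos: [0.4568, 0.215, 0.0497]
tool_rot: [-0.001, 0.992, 0.125, 0.001]
contact_force: [0.6, 0.0, -0.6]
gripper_width: 0.383
grasp_force: 60.2
```

Call:
step_arm --increments '[[[0.4,0,0,0,0,0,0],[0.4,0,0,0,0,0,0],[0.4,0,0,0,0,0,0],[0.4,0,0,-15,0,0,0],[0.4,0,0,-45,0,0,0],[0.4,0,0,-85,0,0,0],[1,0,0,-115,0,0,0],[1,0,0,-115,0,0,0],[1,0,0,-115,0,0,0]]]'

```text
t: 34.23
eef_pos: [0.4568, 0.2154, 0.1655]
tool_rot: [-0.001, 0.992, 0.125, 0.002]
contact_force: [-0.7, 0.8, 0.7]
gripper_width: 1.002
grasp_force: 0.0
```

```bash
python3 - <<'E'
from h import *
c=snap('wrist','w10.png'); well(c); bar(c)
go(.558,.2405,.165,49)
for n in('scene','side'):
    for a in adapters(bot.read_camera(n)): print(n,a['xy'].round(4),round(a['yaw']))
E
```

```text
body x -0.1366..-0.0456 y -0.0159..0.0172 3613
label x -0.1315..-0.0920 y -0.0063..0.0081 tilt 1.0 986
bar [0.5584 0.24  ] 120.98464662432582 area 5639
t 34.28 cur [0.4557 0.2148 0.1639] 14.4 shift [105.5   0.5  -0.9] rot [ -0.   -0.1 -34.6] w 1.006 q [-0.72  0.28  0.18  2.04 -0.07  0.83 -1.82]
scene [0.418  0.2423] 13
scene [ 0.6638 -0.2277] 96
side [0.6506 0.7159] -29
```

The third adapter is placed well (label 92-131 mm, tilt 1°) and the bar is at 121°. Next click: from 121° to 49°.

Call:
step_arm --increments '[[[1,30,0,-10,0,0,-7],[1,60,0,-10,0,0,-14],[1,90,0,-10,0,0,-21],[1,104,0,-5,0,0,-28],[1,104,0,-5,0,0,-35],[1,104,0,-5,0,0,-42],[1,104,0,-5,0,0,-49],[1,104,0,-5,0,0,-56],[1,104,0,-5,0,0,-63],[1,104,0,-5,0,0,-70]]]'

```text
t: 35.22
eef_pos: [0.5553, 0.2399, 0.1662]
tool_rot: [-0.001, 0.739, 0.674, -0.002]
contact_force: [0.7, -0.4, -0.2]
gripper_width: 1.001
grasp_force: 0.0
```

```bash
python3 - <<'E'
from h import *
go(.5585,.2405,.101,121)
E
```

```text
t 35.22 cur [0.5553 0.2399 0.1662] 84.7 shift [ 1.   3.3 65.2] rot [ -0.2   0.  -36.3] w 1.001 q [-0.46  0.43 -0.06  1.79  0.03  0.93 -0.63]
```

Call:
step_arm --increments '[[[1,1,3,0,0,0,-7],[1,1,3,0,0,0,-14],[1,1,3,0,0,0,-21],[1,1,3,0,0,0,-28],[1,1,3,0,0,0,-36],[1,1,3,20,0,0,-36],[1,1,3,50,0,0,-36],[1,1,3,65,0,0,-36],[1,1,3,65,0,0,-36],[1,1,3,65,0,0,-36]]]' --force 40

```text
t: 36.05
eef_pos: [0.5581, 0.2405, 0.1014]
tool_rot: [-0.001, 0.497, 0.868, -0.002]
contact_force: [0.1, 0.3, 0.4]
gripper_width: 0.998
grasp_force: 0.0
```

Call:
step_arm --increments '[[[-1,0,0,0,0,0,0],[-1,0,0,0,0,0,0],[-1,0,0,0,0,0,0],[-1,0,0,0,0,0,0],[-1,0,0,0,0,0,0],[-1,0,0,0,0,0,0],[-1,0,0,0,0,0,0],[-1,0,0,0,0,0,0]]]'

```text
t: 36.72
eef_pos: [0.5584, 0.2405, 0.1038]
tool_rot: [-0.0, 0.497, 0.868, -0.001]
contact_force: [-4.6, -1.8, 5.8]
gripper_width: 0.197
grasp_force: 41.1
```

Call:
step_arm --increments '[[[-1,0,0,0,0,0,7],[-1,0,0,0,0,0,14],[-1,0,0,0,0,0,21],[-1,0,0,0,0,0,28],[-1,0,0,0,0,0,35],[-1,0,0,0,0,0,42],[-1,0,0,0,0,0,49],[-1,0,0,0,0,0,56],[-1,0,0,0,0,0,63],[-1,0,0,0,0,0,70]]]'

```text
t: 37.55
eef_pos: [0.5584, 0.2405, 0.1038]
tool_rot: [0.0, 0.906, 0.423, -0.001]
contact_force: [-4.7, -2.2, 5.7]
gripper_width: 0.2
grasp_force: 41.3
```

```bash
python3 - <<'E'
from h import *
go(.558,.2405,.1,49)
E
```

```text
t 37.55 cur [0.5584 0.2405 0.1038] 50.1 shift [-0.2 -0.3  3.8] rot [-0.   0.1  1.1] w 0.2 q [-0.59  0.51  0.11  1.83 -0.08  0.8  -1.14]
```

Call:
step_arm --increments '[[[-1,0,0,0,0,0,1],[0.2,0,0,0,0,0,1],[1,0,0,0,0,0,1],[1,0,0,0,0,0,1],[1,0,0,-35,0,0,1],[1,0,0,-75,0,0,-5],[1,0,0,-115,0,0,-12],[1,-15,25,-150,0,0,-19],[1,-35,55,-175,0,0,-26],[1,-46,78,-180,0,0,-33]]]'

```text
t: 38.38
eef_pos: [0.5921, 0.1554, 0.2884]
tool_rot: [0.002, 0.744, 0.668, 0.004]
contact_force: [1.0, 0.7, 0.5]
gripper_width: 0.997
grasp_force: 0.0
```

Call:
step_arm --increments '[[[1,0,0,0,0,0,-7],[1,0,0,0,0,0,-11],[1,0,0,0,0,0,-11],[1,0,0,0,0,0,-11]]]'

```text
t: 38.72
eef_pos: [0.59, 0.156, 0.2831]
tool_rot: [-0.0, 0.68, 0.733, 0.0]
contact_force: [-0.7, 0.2, 1.1]
gripper_width: 0.997
grasp_force: 0.0
```

```bash
python3 - <<'E'
from h import *
c=snap('wrist','w11.png'); bar(c)
for n in('scene','side'):
    for a in adapters(bot.read_camera(n)): print(n,a['xy'].round(4),round(a['yaw']))
go(.6655,-.2225,.1,95.5)
E
```

```text
bar [0.5606 0.2413] 48.933255836877215 area 1749
scene [ 0.6638 -0.2276] 97
side [1.1343 1.0556] -36
t 38.87 cur [0.5899 0.1564 0.2829] 94.3 shift [-383.6   46.8  182.9] rot [-0.  -0.  -1.2] w 1.001 q [-0.38  0.33  0.02  1.66 -0.01  1.16 -0.28]
```

Call:
step_arm --increments '[[[1,-40,5,0,0,0,-1],[1,-80,10,0,0,0,-1],[1,-120,15,0,0,0,-1],[1,-160,20,0,0,0,-1],[1,-200,25,0,0,0,-1],[1,-240,30,10,0,0,-1],[1,-280,35,20,0,0,-1],[1,-315,40,40,0,0,-1],[1,-350,44,60,0,0,-1],[1,-380,47,80,0,0,-1]]]'

```text
t: 39.7
eef_pos: [0.6662, -0.2218, 0.2023]
tool_rot: [0.0, 0.674, 0.739, -0.0]
contact_force: [-0.1, -0.2, 0.3]
gripper_width: 1.003
grasp_force: 0.0
```

Call:
step_arm --increments '[[[1,0,0,30,0,0,0],[1,0,0,60,0,0,0],[1,0,0,100,0,0,0],[1,0,0,100,0,0,0],[1,0,0,100,0,0,0]]]'

```text
t: 40.12
eef_pos: [0.6644, -0.2183, 0.1011]
tool_rot: [-0.002, 0.673, 0.74, -0.001]
contact_force: [0.3, -0.3, 0.5]
gripper_width: 0.998
grasp_force: 0.0
```

```bash
python3 - <<'E'
from h import *
go(.6655,-.2225,.018,95.5)
E
```

```text
t 40.12 cur [ 0.6644 -0.2183  0.1011] 95.4 shift [-4.5  1.2 83.1] rot [-0.3 -0.1 -0.1] w 0.998 q [ 0.14  0.65  0.12  1.6  -0.1   0.91  0.4 ]
```

Call:
step_arm --increments '[[[1,-3,1,20,0,0,0],[1,-3,1,50,0,0,0],[1,-3,1,72,0,0,0],[1,-3,1,82,0,0,0],[1,-3,1,82,0,0,0],[1,-3,1,82,0,0,0]]]'

```text
t: 40.62
eef_pos: [0.6686, -0.2225, 0.0233]
tool_rot: [0.001, 0.673, 0.74, 0.001]
contact_force: [0.6, -1.0, 0.9]
gripper_width: 0.997
grasp_force: 0.0
```

Call:
step_arm --increments '[[[-1,0,0,0,0,0,0],[-1,0,0,0,0,0,0],[-1,0,0,0,0,0,0],[-1,0,0,0,0,0,0],[-1,0,0,0,0,0,0],[-1,0,0,0,0,0,0],[-1,0,0,0,0,0,0]]]' --force 60

```text
t: 41.2
eef_pos: [0.668, -0.2226, 0.0224]
tool_rot: [0.001, 0.673, 0.739, 0.0]
contact_force: [-0.2, 0.3, 6.6]
gripper_width: 0.382
grasp_force: 61.7
```

Call:
step_arm --increments '[[[0.2,0,0,0,0,0,0],[0.4,0,0,0,0,0,0],[0.4,0,0,5,0,0,0],[0.4,0,0,5,0,0,0],[0.4,0,0,5,0,0,0],[-1,0,0,5,0,0,0],[-1,0,0,5,0,0,0],[-1,0,0,5,0,0,0],[-1,0,0,5,0,0,0],[-1,0,0,5,0,0,0]]]'

```text
t: 42.03
eef_pos: [0.6674, -0.2223, 0.0164]
tool_rot: [0.0, 0.673, 0.739, 0.0]
contact_force: [-0.1, 0.4, 1.0]
gripper_width: 0.382
grasp_force: 60.6
```

Call:
step_arm --increments '[[[-1,0,0,-40,0,0,0],[-1,0,0,-80,0,0,0],[-1,0,0,-120,0,0,6],[-1,20,-5,-155,0,0,13],[-1,50,-20,-178,0,0,20],[-1,84,-35,-178,0,0,27],[-1,118,-50,-178,0,0,34],[-1,152,-65,-178,0,0,41],[-1,188,-80,-178,0,0,48],[-1,222,-95,-178,0,0,55]]]'

```text
t: 42.87
eef_pos: [0.5504, -0.0084, 0.1941]
tool_rot: [-0.0, 0.94, 0.342, -0.0]
contact_force: [0.7, 1.7, 0.1]
gripper_width: 0.386
grasp_force: 60.3
```

```bash
python3 - <<'E'
from h import *
go(.455,.2144,.195,14)
E
```

```text
t 42.87 cur [ 0.5504 -0.0084  0.1941] 40.0 shift [  70.3 -232.    -0.8] rot [-0. -0. 26.] w 0.386 q [-0.37  0.32  0.33  1.91 -0.13  0.93 -0.85]
```

Call:
step_arm --increments '[[[-1,12,-38,0,0,0,7],[-1,24,-76,0,0,0,14],[-1,35,-114,0,0,0,20],[-1,47,-152,0,0,0,26],[-1,58,-190,0,0,0,26],[-1,70,-230,0,0,0,26],[-1,70,-232,25,0,0,26],[-1,70,-232,60,0,0,26],[-1,70,-232,75,0,0,26],[-1,70,-232,75,0,0,26]]]'

```text
t: 43.7
eef_pos: [0.4521, 0.2111, 0.1161]
tool_rot: [0.002, 0.992, 0.126, -0.003]
contact_force: [-0.1, -0.7, 0.4]
gripper_width: 0.379
grasp_force: 60.3
```

```bash
python3 - <<'E'
from h import *
go(.455,.2144,.048,14)
E
```

```text
t 43.7 cur [0.4521 0.2111 0.1161] 14.4 shift [ 4.1 -2.7 68. ] rot [0.1 0.4 0.4] w 0.379 q [-0.8   0.35  0.28  2.09 -0.15  0.73 -1.74]
```

Call:
step_arm --increments '[[[-1,2,-2,0,0,0,0],[-1,2,-2,30,0,0,0],[-1,2,-2,55,0,0,0],[-1,2,-2,65,0,0,0],[-1,2,-2,70,0,0,0],[-1,2,-2,70,0,0,0],[-1,2,-2,70,0,0,0]]]'

```text
t: 44.28
eef_pos: [0.4574, 0.2147, 0.0504]
tool_rot: [-0.0, 0.992, 0.125, 0.001]
contact_force: [0.0, 0.0, 0.1]
gripper_width: 0.383
grasp_force: 60.3
```

Call:
step_arm --increments '[[[-1,0,0,3,0,0,0],[0.4,0,0,3,0,0,0],[0.4,0,0,3,0,0,0],[0.4,0,0,3,0,0,0],[0.4,0,0,-12,0,0,0],[0.4,0,0,-42,0,0,0],[0.4,0,0,-82,0,0,0],[1,0,0,-115,0,0,0],[1,0,0,-115,0,0,0],[1,0,0,-115,0,0,0]]]'

```text
t: 45.12
eef_pos: [0.4576, 0.2152, 0.1665]
tool_rot: [-0.001, 0.992, 0.125, 0.002]
contact_force: [-1.1, 0.4, -0.5]
gripper_width: 1.005
grasp_force: 0.0
```

```bash
python3 - <<'E'
from h import *
c=snap('wrist','w12.png'); well(c); bar(c)
go(.5585,.2405,.165,49)
E
```

```text
body x -0.1354..-0.0442 y -0.0160..0.0169 3557
label x -0.1304..-0.0899 y -0.0067..0.0077 tilt 0.7 981
bar [0.5628 0.2482] 55.26609915914867 area 6337
t 45.17 cur [0.4565 0.2147 0.1649] 14.4 shift [1.052e+02 3.000e-01 1.000e-01] rot [ -0.   -0.1 -34.6] w 1.002 q [-0.82  0.28  0.31  2.04 -0.12  0.83 -1.77]
```

The fourth is placed (label 90-130 mm, tilt 0.7°). Final click: bar from 49° to -23°.

Call:
step_arm --increments '[[[1,30,0,-10,0,0,-7],[1,60,0,-10,0,0,-14],[1,90,0,-10,0,0,-21],[1,105,0,0,0,0,-28],[1,105,0,0,0,0,-34],[1,105,0,0,0,0,-34],[1,105,0,30,0,0,-34],[1,105,0,60,0,0,-34],[1,105,0,64,0,0,-34],[1,105,0,64,0,0,-34]]]' --force 40

```text
t: 46.0
eef_pos: [0.5556, 0.2394, 0.0978]
tool_rot: [0.0, 0.913, 0.409, -0.003]
contact_force: [0.5, 0.1, -0.4]
gripper_width: 1.0
grasp_force: 0.0
```

```bash
python3 - <<'E'
from h import *
go(.5585,.2405,.101,49)
E
```

```text
t 46.0 cur [0.5556 0.2394 0.0978] 48.3 shift [ 2.7  1.4 -3.2] rot [-0.1  0.3 -0.7] w 1.0 q [-0.64  0.52  0.17  1.84 -0.12  0.79 -1.13]
```

Call:
step_arm --increments '[[[1,0,0,0,0,0,0],[-1,0,0,0,0,0,0],[-1,0,0,0,0,0,0],[-1,0,0,0,0,0,0],[-1,0,0,0,0,0,0],[-1,0,0,0,0,0,0],[-1,0,0,0,0,0,0],[-1,0,0,0,0,0,0],[-1,0,0,0,0,0,0]]]'

```text
t: 46.75
eef_pos: [0.5583, 0.2405, 0.1008]
tool_rot: [0.0, 0.912, 0.41, 0.0]
contact_force: [-1.3, -1.5, 6.0]
gripper_width: 0.2
grasp_force: 40.2
```

Call:
step_arm --increments '[[[-1,0,0,0,0,0,7],[-1,0,0,0,0,0,14],[-1,0,0,0,0,0,21],[-1,0,0,0,0,0,28],[-1,0,0,0,0,0,35],[-1,0,0,0,0,0,42],[-1,0,0,0,0,0,49],[-1,0,0,0,0,0,56],[-1,0,0,0,0,0,63],[-1,0,0,0,0,0,70]]]'

```text
t: 47.58
eef_pos: [0.5583, 0.2406, 0.1008]
tool_rot: [-0.0, 0.982, -0.19, 0.0]
contact_force: [-1.1, 0.0, 4.1]
gripper_width: 0.206
grasp_force: 40.5
```

```bash
python3 - <<'E'
from h import *
go(.5585,.2405,.101,-23)
E
```

```text
t 47.58 cur [0.5583 0.2406 0.1008] -21.9 shift [ 0.2 -0.  -0.2] rot [-0.  -0.   1.1] w 0.206 q [-0.87  0.56  0.49  1.86 -0.35  0.81 -2.15]
```

Call:
step_arm --increments '[[[-1,0,0,0,0,0,1],[0.2,0,0,0,0,0,1],[1,0,0,0,0,0,1],[1,0,0,0,0,0,1],[1,0,0,-35,0,0,1],[1,0,0,-75,0,0,-5],[1,0,0,-115,0,0,-12],[1,20,20,-150,0,0,-19],[1,40,45,-175,0,0,-26],[1,60,68,-190,0,0,-33]]]'

```text
t: 48.42
eef_pos: [0.5899, 0.1549, 0.2938]
tool_rot: [-0.001, 0.995, 0.103, 0.002]
contact_force: [1.6, -0.5, -0.5]
gripper_width: 1.001
grasp_force: 0.0
```

Call:
step_arm --increments '[[[1,0,0,0,0,0,-7],[1,0,0,0,0,0,-14],[1,0,0,0,0,0,-21],[1,0,0,0,0,0,-28],[1,0,0,0,0,0,-35],[1,0,0,0,0,0,-42],[1,0,0,0,0,0,-49],[1,0,0,0,0,0,-56],[1,0,0,0,0,0,-63],[1,0,0,0,0,0,-70]]]'

```text
t: 49.25
eef_pos: [0.5886, 0.1549, 0.2899]
tool_rot: [-0.0, 0.756, 0.654, -0.0]
contact_force: [-0.0, 0.1, -0.1]
gripper_width: 0.998
grasp_force: 0.0
```

```bash
python3 - <<'E'
from h import *
go(.586,.155,.29,85); c=snap('wrist','w13.png'); bar(c)
s=snap('scene','s13.png'); print(adapters(s))
E
```

```text
t 49.25 cur [0.5886 0.1549 0.2899] 81.7 shift [-0.3 -2.6 -0.1] rot [-0.   0.  -3.3] w 0.998 q [-0.55  0.32  0.25  1.67 -0.08  1.17 -0.43]
bar [0.5595 0.241 ] 156.9691940549993 area 1527
[]
```

View pics/w13.png

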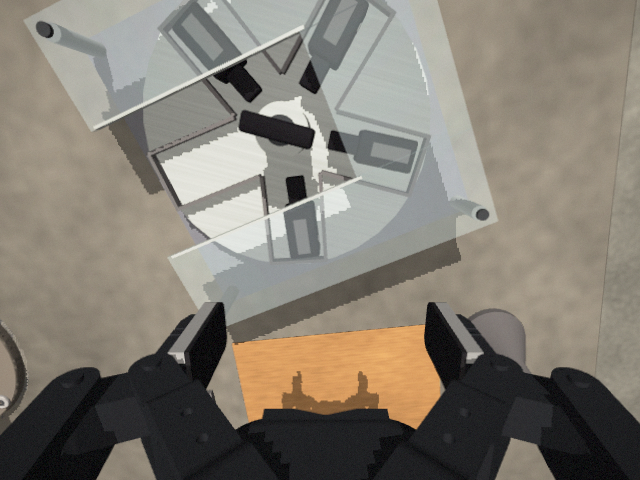

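The picture shows all four sound adapters in wells under the cover (about (200,40), (340,35), (385,150) and (300,230)). An empty well is square in the slot (150-265, 150-200), the bar is at 157° and the sheet is clear.

```bash
python3 - <<'E'
from h import *
c=bot.read_camera('scene'); im=c['image']; p=proj(c,[[.4695,-.39,.02]])[0].astype(int)
m=(im[p[1]-35:p[1]+35,p[0]-45:p[0]+45].max(2)<75); q=np.argwhere(m).mean(0)[::-1]+p-[45,35]; print(m.sum(),plane(c,[q],.021))
print('joint vel',np.abs(bot.get_obs()['joint_vel']).max())
if m.sum()>500: print(bot.hand_in())
E
```

```text
997 [[ 0.4703745  -0.38453552  0.021     ]]
joint vel 0.03826016632429587
the job is handed in; nothing more can be done
None
```

The job is handed in: the snapped adapter is in the bin, the four sound ones each lie in their own well under the cover, and the turntable rests on a click with an empty well square in the slot.

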